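# Hang the car key on the key carousel in the hall

### The job

Turn the key carousel on the hall table (the square knob on top is for that) until its one empty hook points to the front of its wooden foot, on the robot's side, and let it stand still. Then take the car key, the black fob with the steel loop, out of the slotted wooden block and hang it by its loop on that hook, so that it hangs free and still with the hook still facing front. Leave the garage remote and the white bottle where they are.

Things in the scene. Friction and masses are not known exactly. Their poses are not given: they have to be found in the camera images.
- stand: Fixed foot of the key carousel, a pale wooden board 190 x 130 x 15 mm. Origin on the table, on the carousel's vertical axis; the board reaches 130 mm to the front (own -x, roughly towards the robot) and 60 mm to the rear of it, with a thin 6 mm ledge across its front edge. z is up; only place and yaw vary.
- carousel: Turning head: four steel hooks at right angles under a wooden disc, square knob on top. Origin on the axis at table height, z up. The EMPTY hook points to own -x; the others carry keys fixed to the head. Turns about z either way without stops, friction 0.1 N m, stays where left. The hook faces front when this yaw equals the stand's; it starts 1.2 rad or more off.
- knob_grip (a point): On the axis, 240 mm above the table, at the height to grip the square wooden knob: 26 x 26 mm, from the disc (207 mm) to 255 mm; its sides are square to the carousel's own x and y axes.
- free_hook (a point): On the axis of the empty hook's bar, 74 mm from the carousel's axis, 150 mm up. Bar: steel, 6 mm thick, level, out to 85 mm, then bent up 45 degrees. It points to own -x. Above it is the disc (110 mm across, underside 195 mm, top 207 mm up), in the way of a vertical gripper: lean the tool's upper end 35 to 45 degrees outwards.
- hook_tip (a point): Centre of the round end of the empty hook, 93 mm from the carousel's axis, 8 mm above the bar's axis (158 mm above the table); 6 mm thick.
- fob_mid (a point): Car key: centre of its black body, 14 mm thick (own x), 40 wide (own y), 64 tall (own z, up), about 70 g, 32 mm above its foot. A rigid round steel loop tops it. Stands upright 20 mm deep in one of two slots, upper 44 mm free. Grip its narrow sides (40 mm apart) about 16 mm above the centre; the loop (34 mm wide) fits between the fingers.
- fob_eye (a point): Centre of the car key's steel loop, 45 mm above fob_mid along own z. The loop stands in the plane of own y and z (its hole runs along own x): clear hole 25 mm, wire 4 mm thick, 34 mm outside. Hung on the hook this point lies about 10 mm below the axis of the bar.
- organiser: Fixed pale wooden block 64 x 170 x 30 mm (own x, y, z), origin under its centre. Two slots 15.5 x 41.5 mm, 20 mm deep, at own y = +45 and -45 mm: the car key in one, the garage remote in the other.
- remote: Garage remote, same black body as the car key but with no loop, stands in the other slot. Origin at the centre of its foot. To be left alone.
- bottle: White bottle, 48 mm thick, 130 mm tall, standing behind. Origin under its centre. To be left alone.

How it is judged (in metres and radians):
On the way:
1. the empty hook points to the front of the foot (within about 28 degrees) and stands still, before the car key is hung (x of hook_tip in the frame of stand below -0.082 m and angular speed of carousel below 0.1 rad/s and distance between fob_eye and free_hook above 0.05 m), for 0.2 s.
At the end, for the whole second after the job is handed in: The once empty hook faces the front of the foot (within about 28 degrees), carousel still; the car key hangs at rest on it by its loop: loop centre 4 to 16 mm below the bar's axis, within 12 mm sideways, between post and upturned tip, key upright within 17 degrees (x of hook_tip in the frame of stand below -0.082 m and angular speed of carousel below 0.1 rad/s and x of fob_eye in the frame of free_hook between -0.019 and 0.046 m and y of fob_eye in the frame of free_hook between -0.012 and 0.012 m and z of fob_eye in the frame of free_hook between -0.016 and -0.004 m and angle between fob_mid's own z axis and vertical below 0.3 rad and linear speed of fob below 0.04 m/s); the robot touches nothing.
It fails at once if the garage remote leaves its place (over 30 mm) (distance of remote from where it was at the start of the episode above 0.03 m).
It fails at once if the bottle is shoved or knocked over (over 40 mm) (distance of bottle from where it was at the start of the episode above 0.04 m).
It also fails if it takes over 72 s, if anything falls off the work surface, if the arm or the gripper's body presses on something with over 40 N, if the wrist force passes 120 N, or if a joint passes its speed limit or range.

### The arm

A 6-joint arm with a two-finger parallel gripper is mounted at the origin on the work surface. World frame = base frame: x ahead of the robot, y to its left, z up, the work surface at z = 0. Lengths are in mm, angles in degrees, forces in N, time in s.
With the tool pointing down it reaches from about 375 to 825 mm from the base axis. Payload 5.5 kg.
Tool frame: the origin (TCP) lies on the centre line of the jaws, within the pads' length; the fingertips stand 17 mm ahead of it and the grasp point (between the pads) lies 2 mm behind it (env.finger_overhang is the distance from the TCP to the fingertips, in mm); x points along the fingers, z is the direction in which the jaws open and shut, and the axes are right-handed (so a half turn about x gives the same grasp; the last joint's range is limited). The gripper opens to 85 mm and grips with 20 to 120 N. Pads are 22 mm wide; open, the fingers measure 114 mm over their backs; the gripper's body (76 mm by 85 mm) begins 54 mm behind the grasp point. The pads swing forward as they close: fully open they stand 13 mm farther back than shut.
Start: joints at [66.75, 17.962, -2.699, 69.339, 0, 90], TCP at [236.849, 551.269, 216.399] pointing down, gripper open.
Joint ranges: [-152.73, 152.73], [-39.44, 99.34], [-58.76, 71.6], [-118.89, 123.64], [-81.53, 83.1], [-180, 180]. Speed limits (degrees/s): [136.94, 136.94, 172.46, 180, 180, 180].

### API

Orientations are given as a 3x3 rotation matrix whose columns are the frame's x, y, z axes.
In Python, from workcell import status, optics, env gives the robot as it stands. The module is installed in compiled form; this text tells all that it offers.
- The arm moves only by the shell command python3 -m crank 'ROWS' [OPENING] [FORCE]. ROWS is JSON, a list of rows, each an object with "delta_pos": the shift along the tool's x, y, z in cm, a list of three; "rotation": the turn, a rotation vector about the tool's x, y, z in degrees, a list of three. In form: [{"delta_pos": [dx, dy, dz], "rotation": [ax, ay, az]}, ...]. A call has 1 to 12 rows; each row is the pose to reach, as a shift and turn from the pose measured when the call began, along the tool's axes at that moment; what a row does not reach only later rows make up. A row lasts 1/12 s, in which the tool goes at most 41.7 mm and 7.16 degrees, less where a joint would pass 70% of its speed; a pose out of reach is approached as far as the arm can. A call with a gripper value outside its range is refused whole. OPENING is the finger opening in cm, from 0 to 8.54, set as the call begins (- or left out, the last holds). The fingers move at their own pace and stop on an object; FORCE is the grip in N (left out, the last holds). Time passes only in rows, so rows that repeat a pose let the fingers close. It gives the time, the measured TCP pose, the force and the opening at its end, in the units of the state.
- status.get_state(): the state, without advancing time (a new reading comes with each control period).
- optics.snapshot(name): name is "side" or "top" or "wrist"; returns a dict with "color" (420x560x3 uint8, red, green, blue), "intrinsics" (3x3 intrinsics, pixels), "R" (3x3) and "t" (3): a world point X has camera coordinates R X + t. Camera axes: x right, y down, z forward; pixel columns grow to the right and rows downward; lengths in mm; the calibration is good to about 2 mm. A picture is of the moment at which its call begins. There is no depth.
- env.sign_off(): hands the job in, once; it reports no verdict.
Trained networks look in a picture, given as the dict that the camera call returned (one of the last four; its "shot" number tells which), for a name from the list of things; names that differ only in an ending like _2 or _b are one class to them, and where a whole thing is asked for, a point or a joint stands for the part that bears it (a point fixed in the world has none). Each returns a list of dicts, best first, with "score" (0 to 1); they miss things now and then, are a little off and sometimes report something else, mostly with a low value. They report only what shows in the picture. A call takes as long as a camera call.
- optics.search_frame(name, picture): "bbox" ([centre column, centre row, width, height] as shares, 0 to 1, of the picture: columns of its width, rows of its height, round what is visible of it).
- optics.trace(name, picture): "mask" (420x560 bool, what is visible of it) and "bbox" ([centre column, centre row, width, height] as shares, 0 to 1, of the picture: columns of its width, rows of its height, round what is visible of it).
The state is a dict: "t": time; "joint_pos": joint angles; "joint_vel": joint speeds; "tau": joint torques, N m; "position": TCP position; "ee_rot": TCP orientation; "wrist_force": force on the tool from outside, world axes, zero at the start; "ft_torque": the same for the moment, N m; "width": finger opening in mm.
Only numpy, scipy, OpenCV 4.12 (cv2) and the standard library are available. Lean on these libraries where they do the work, as an engineer would, in place of code of your own. Each camera call takes 0.05 s, during which the arm holds its last target.

## Working session

There is one attempt and no reset: what is moved stays moved. The work goes in short steps, Python scripts to look and compute and a shell command to move; the robot and the scene stay as the last step left them, time stands still between calls to the robot, and variables do not carry over. Pictures are saved under pics/ and viewed, and the job is handed in when it is done.

```bash
mkdir -p pics; ls; python3 - <<'E'
from workcell import status, optics, env
import cv2, numpy as np
s=status.get_state(); print({k:np.round(v,2).tolist() for k,v in s.items()})
for n in ["side","top","wrist"]:
    p=optics.snapshot(n); cv2.imwrite(f"pics/{n}0.png",p["color"][:,:,::-1])
    print(n,p["shot"],np.round(p["intrinsics"],1).tolist(),np.round(p["R"],3).tolist(),np.round(p["t"],1).tolist())
    for o in ["stand","carousel","knob_grip","free_hook","fob_mid","organiser","remote","bottle"]:
        r=optics.search_frame(o,p)[:2]
        print(o,[(round(float(d["score"]),2),np.round(np.array(d["bbox"])*[560,420,560,420],0).tolist()) for d in r])
E
```

```text
pics
{'t': 0.0, 'joint_pos': [66.75, 18.0, -2.75, 69.34, -0.0, 90.0], 'joint_vel': [-0.02, 0.03, -0.03, -0.07, 0.12, -0.0], 'tau': [0.0, -53.96, 33.97, 0.02, 0.0, 0.0], 'position': [236.62, 550.71, 215.55], 'ee_rot': [[-0.0, -0.92, 0.39], [-0.0, 0.39, 0.92], [-1.0, -0.0, -0.0]], 'wrist_force': [-0.22, 1.2, -0.53], 'ft_torque': [-0.06, -0.02, -0.0], 'width': 85.48}
side 1 [[417.5, 0.0, 281.5], [0.0, 417.5, 205.1], [0.0, 0.0, 1.0]] [[1.0, -0.019, 0.014], [0.001, -0.559, -0.829], [0.024, 0.829, -0.559]] [-574.1, 116.3, 997.4]
stand [(0.63, [281.0, 170.0, 78.0, 99.0])]
carousel [(0.65, [287.0, 163.0, 54.0, 86.0])]
knob_grip [(0.78, [289.0, 166.0, 58.0, 81.0])]
free_hook [(0.6, [290.0, 164.0, 59.0, 80.0])]
fob_mid []
organiser [(0.82, [246.0, 349.0, 55.0, 91.0])]
remote [(0.76, [256.0, 315.0, 10.0, 35.0])]
bottle [(0.57, [361.0, 260.0, 28.0, 53.0])]
top 2 [[461.0, 0.0, 277.4], [0.0, 461.0, 201.6], [0.0, 0.0, 1.0]] [[0.011, -1.0, 0.011], [-0.997, -0.012, -0.073], [0.073, -0.01, -0.997]] [-81.3, 599.4, 1093.8]
stand [(0.57, [150.0, 201.0, 84.0, 81.0])]
carousel [(0.91, [150.0, 200.0, 82.0, 83.0])]
knob_grip [(0.88, [150.0, 198.0, 84.0, 83.0])]
free_hook [(0.64, [151.0, 201.0, 77.0, 78.0]), (0.45, [381.0, 242.0, 18.0, 10.0])]
fob_mid [(0.43, [382.0, 243.0, 21.0, 8.0]), (0.34, [343.0, 235.0, 19.0, 10.0])]
organiser [(0.71, [361.0, 240.0, 71.0, 43.0])]
remote []
bottle [(0.62, [290.0, 143.0, 24.0, 24.0])]
wrist 3 [[320.9, 0.0, 280.9], [0.0, 320.9, 208.2], [0.0, 0.0, 1.0]] [[0.394, 0.919, 0.0], [0.887, -0.38, 0.264], [0.243, -0.104, -0.965]] [-600.4, -34.8, 376.8]
stand []
carousel []
knob_grip []
free_hook []
fob_mid []
organiser []
remote []
bottle []
```

```bash
python3 - <<'E'
import cv2
a=cv2.imread("pics/top0.png"); cv2.imwrite("pics/topc.png",cv2.resize(a[140:280,80:240],None,fx=5,fy=5,interpolation=3)[:600,:800])
cv2.imwrite("pics/topo.png",cv2.resize(a[200:290,310:420],None,fx=6,fy=6,interpolation=3))
a=cv2.imread("pics/side0.png"); cv2.imwrite("pics/sidec.png",cv2.resize(a[110:230,220:380],None,fx=5,fy=5,interpolation=3))
E
```

```text
(no output)
```

View pics/side0.png

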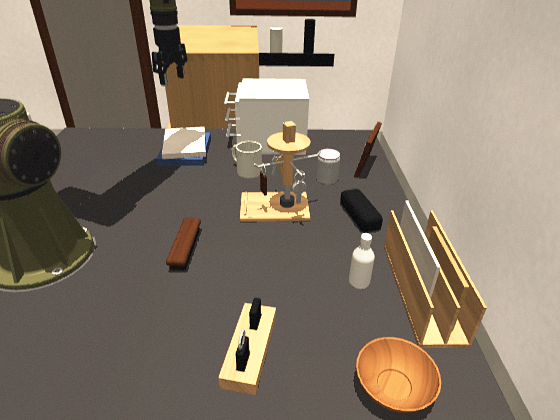

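View pics/top0.png

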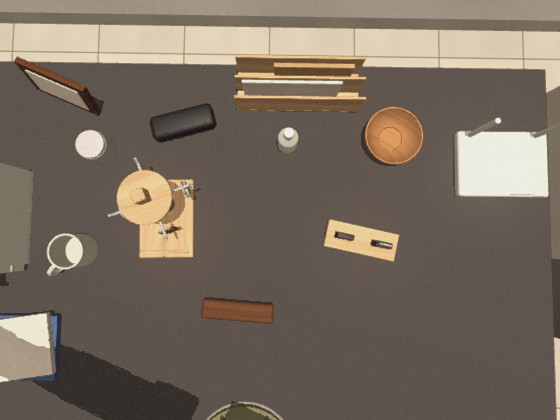

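```bash
true
```

```text
(no output)
```

View pics/topc.png

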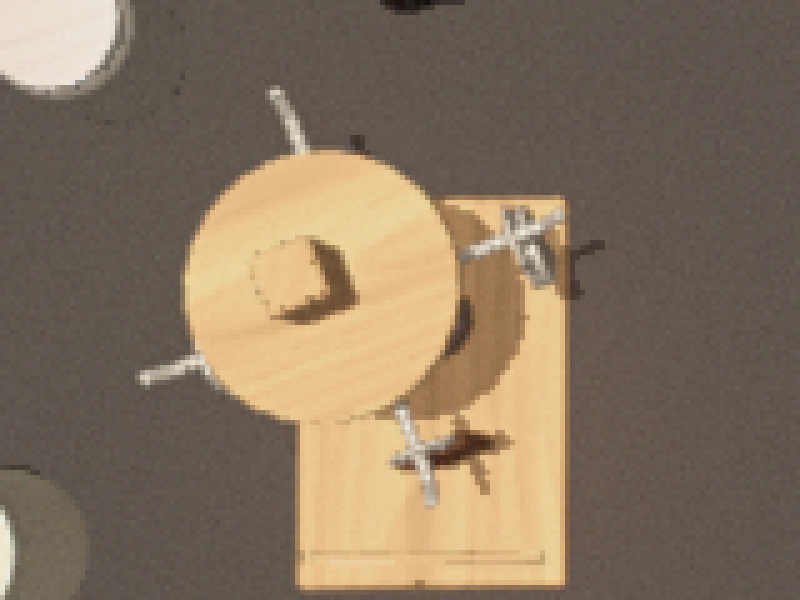

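View pics/topo.png

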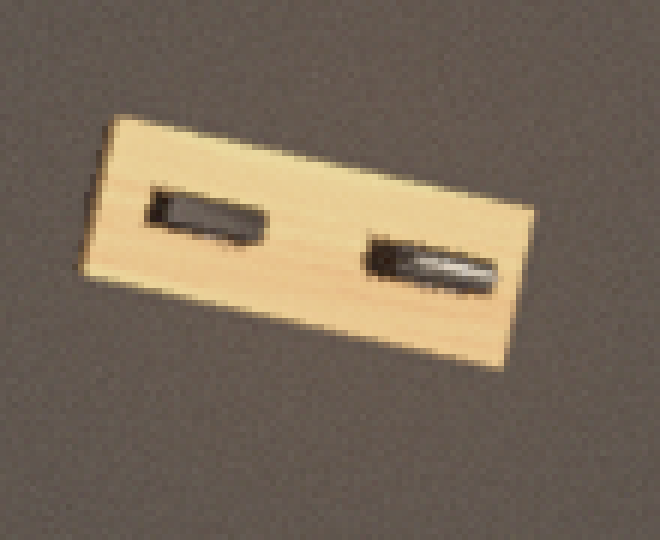

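View pics/sidec.png

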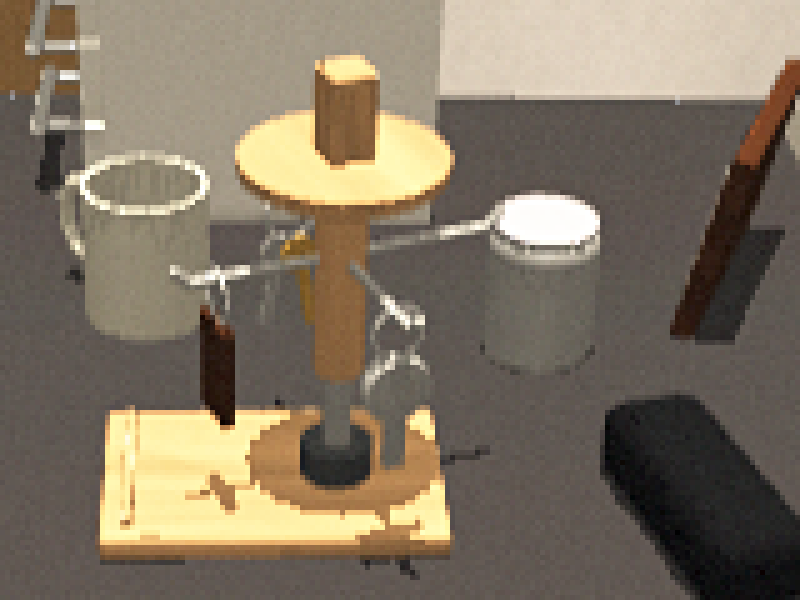

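The top view shows the board at (139-193, 179-258) with its front at the bottom. The tip of the empty hook is at about (135,159), pointing away from the robot. The car key, with its bright loop, is in the right slot at about (382,244), and the remote is in the left slot. In the side view the empty hook reaches (318,154).

```bash
cat > h.py <<'E'
import numpy as np
def ray(p,u,v):
    R=np.array(p["R"]);t=np.array(p["t"]);K=np.array(p["intrinsics"])
    return -R.T@t, R.T@np.linalg.inv(K)@np.array([u,v,1.])
def onz(p,u,v,z):
    o,d=ray(p,u,v); return o+d*(z-o[2])/d[2]
def proj(p,X):
    c=np.array(p["R"])@np.array(X,float)+np.array(p["t"]); q=np.array(p["intrinsics"])@c; return q[:2]/q[2]
def tri(l):
    A=np.zeros((3,3));b=np.zeros(3)
    for p,u,v in l:
        o,d=ray(p,u,v);d=d/np.linalg.norm(d);M=np.eye(3)-np.outer(d,d);A+=M;b+=M@o
    return np.linalg.solve(A,b)
E
python3 - <<'E'
from workcell import status, optics, env
from h import *
p=optics.snapshot("top"); s=optics.snapshot("side")
np.set_printoptions(precision=1,suppress=True)
f=lambda x,y,z:onz(p,80+(x+.0)/5-.4,140+y/5-.4,z)
tips=[f(276,93,158),f(563,213,158),f(432,502,158),f(143,378,158)]
ax=np.mean(tips,0);print("axis by tips",ax)
for t in tips: d=t-ax;print(t,np.hypot(*d[:2]),np.degrees(np.arctan2(d[1],d[0])))
print("disc",f(321,287,207)); 
k=[f(250,278,255),f(268,320,255),f(328,300,255),f(310,237,255)];print("knob",np.mean(k,0),[np.degrees(np.arctan2(*(k[(i+1)%4]-k[i])[1::-1])) for i in range(4)])
b=[f(299,588,15),f(565,588,15),f(565,197,15)];print("board",b, np.linalg.norm(b[1]-b[0]),np.linalg.norm(b[2]-b[1]))
g=lambda x,y,z:onz(p,310+x/6-.4,200+y/6-.4,z)
o=[g(118,115,30),g(537,208,30),g(503,370,30),g(82,275,30)]
print("org",np.mean(o,0),o,[np.linalg.norm(o[(i+1)%4]-o[i]) for i in range(4)],[np.degrees(np.arctan2(*(o[(i+1)%4]-o[i])[1::-1])) for i in range(4)])
print("axis tri", tri([(p,80+321/5-.4,140+287/5-.4),(s,220+345/5-.4,110+155/5-.4)]))
bt=onz(p,290,143,100);print("bottle",bt)
for X in [ax+[0,0,97],ax+[0,0,49]]: print(proj(s,X),proj(p,X))
E
```

```text
axis by tips [593.1 196.7 158. ]
[679.4 232.4 158. ] 93.43717248927499 22.495252533359718
[629.5 109.  158. ] 94.97743393831551 -67.46446139939121
[506.3 161.  158. ] 93.82085647410213 -157.6564250278643
[557.1 284.3 158. ] 94.72957032226539 112.30377690752985
disc [592.7 196.9 207. ]
knob [590.  195.7 255. ] [np.float64(-155.16685051423354), np.float64(-70.64153678849499), np.float64(17.60935156099001), np.float64(125.65972539331024)]
board [array([462.5, 256.5,  15. ]), array([463.9, 128.6,  15. ]), array([653.5, 133.3,  15. ])] 127.84753683194042 189.7146006543628
org [ 510.2 -276.    30. ] [array([ 559.9, -199.1,   30. ]), array([ 524.7, -366.9,   30. ]), array([ 460.2, -352.9,   30. ]), array([ 495.9, -184.9,   30. ])] [np.float64(171.48884265853718), np.float64(66.00499397297914), np.float64(171.68452293045368), np.float64(65.45560945907754)] [np.float64(-101.84354592038873), np.float64(167.68839395385157), np.float64(77.97247080821543), np.float64(-12.48605437502897)]
axis tri [593.1 197.3 205.6]
bottle [ 728.5 -100.5  100. ]
[289.  122.4] [136.9 194.7]
[288.6 140.2] [143.9 196.8]
```

```bash
cat >> h.py <<'E'
from scipy.spatial.transform import Rotation as Ro
def pose(yaw_jaw,lean=0,leandir=None):
    """tool z at angle yaw_jaw; tool x down, leaned so that tool's upper end tilts toward horizontal dir yaw_jaw+90 (lean>0)"""
    a=np.radians(yaw_jaw); z=np.array([np.cos(a),np.sin(a),0]); h=np.array([-np.sin(a),np.cos(a),0])
    l=np.radians(lean); x=-np.cos(l)*np.array([0,0,1.])-np.sin(l)*h
    return np.stack([x,np.cross(z,x),z],1)
def plan(P,Rt,n=1,s=None):
    from workcell import status
    s=s or status.get_state(); R0=np.array(s["ee_rot"]);p0=np.array(s["position"])
    d=R0.T@(np.array(P)-p0)/10; r=Ro.from_matrix(R0.T@Rt).as_rotvec(degrees=True)
    print("d cm",np.round(d,2),"rot",np.round(r,2))
    return d,r
E
python3 - <<'E'
from h import *
R=pose(22.5)
print("half");plan([593,197,300],R)
E
```

```text
half
d cm [ -8.36 -46.71 -18.49] rot [44.25  0.    0.  ]
```

```bash
python3 -m crank '[{"delta_pos":[-2.5,-0.5,-0.2],"rotation":[3,0,0]},{"delta_pos":[-5.5,-3,-1.2],"rotation":[8,0,0]},{"delta_pos":[-8.4,-6.5,-2.6],"rotation":[12,0,0]},{"delta_pos":[-8.4,-10.2,-4.0],"rotation":[16,0,0]},{"delta_pos":[-8.4,-14,-5.5],"rotation":[20,0,0]},{"delta_pos":[-8.4,-17.8,-7.0],"rotation":[25,0,0]},{"delta_pos":[-8.4,-21.5,-8.5],"rotation":[30,0,0]},{"delta_pos":[-8.4,-25.2,-10],"rotation":[35,0,0]},{"delta_pos":[-8.4,-29,-11.5],"rotation":[40,0,0]},{"delta_pos":[-8.4,-32.5,-12.9],"rotation":[44,0,0]},{"delta_pos":[-8.4,-36,-14.3],"rotation":[44,0,0]},{"delta_pos":[-8.4,-39.5,-15.6],"rotation":[44,0,0]}]' 7 60; python3 - <<'E'
from h import *
from workcell import status,optics
import cv2
print(status.get_state()["joint_pos"])
plan([593,197,300],pose(22.5))
p=optics.snapshot("wrist");cv2.imwrite("pics/w1.png",p["color"][:,:,::-1])
E
```

```text
t: 2.45
position: [539.3, 250.3, 300.6]
ee_rot: [[0.0, -0.386, 0.922], [0.0, 0.922, 0.386], [-1.0, 0.0, 0.0]]
wrist_force: [1.4, 0.9, 0.6]
width: 69.8
[2.48960708e+01 1.63920458e+01 6.04805228e+00 7.96342766e+01
 2.17961804e-03 9.21767287e+01]
d cm [ 0.06 -6.99  2.9 ] rot [ 0.22  0.02 -0.  ]
```

View pics/w1.png

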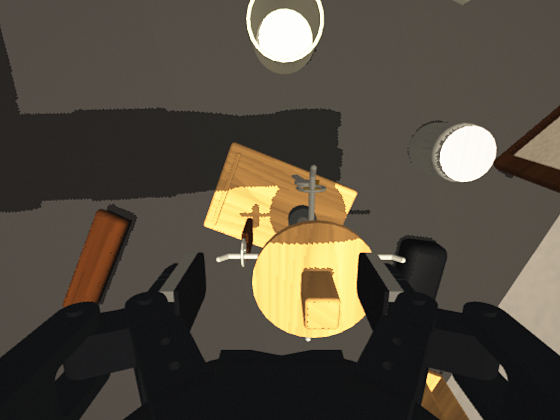

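The wrist view shows the knob at about (321,314), square to the jaws. The bare hook is at about (395,259), along the jaw axis as expected.

```bash
python3 -m crank '[{"delta_pos":[0,-2.5,1.0],"rotation":[0,0,0]},{"delta_pos":[0,-5,2.0],"rotation":[0,0,0]},{"delta_pos":[0,-7,2.9],"rotation":[0,0,0]},{"delta_pos":[0,-7,2.9],"rotation":[0,0,0]},{"delta_pos":[0,-7,2.9],"rotation":[0,0,0]}]'; python3 - <<'E'
from h import *
from workcell import status,optics
import cv2
plan([593,197,238],pose(22.5))
p=optics.snapshot("wrist");cv2.imwrite("pics/w2.png",p["color"][:,:,::-1])
print(proj(p,[593,197,255]))
E
```

```text
t: 2.92
position: [597.7, 191.3, 299.9]
ee_rot: [[0.002, -0.38, 0.925], [-0.004, 0.925, 0.38], [-1.0, -0.004, 0.001]]
wrist_force: [-0.3, -0.7, -0.4]
width: 70.1
d cm [ 6.19  0.74 -0.22] rot [-0.16  0.05  0.25]
[276.66063481 214.580982  ]
```

View pics/w2.png

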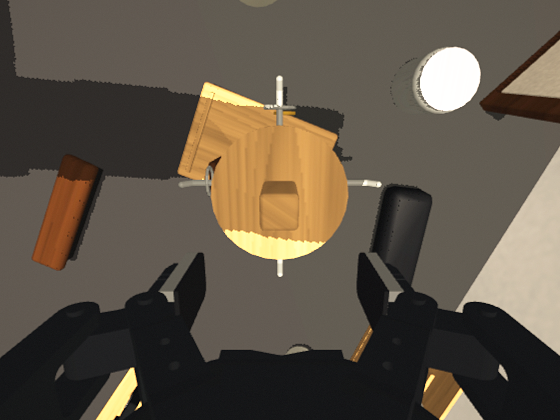

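The knob's top face is centred at (279,213) against a predicted (277,215), which agrees. Next I descend and grip.

```bash
python3 -m crank '[{"delta_pos":[1.5,0.4,-0.1],"rotation":[0,0,0]},{"delta_pos":[3,0.7,-0.2],"rotation":[0,0,0]},{"delta_pos":[4.5,0.7,-0.2],"rotation":[0,0,0]},{"delta_pos":[5.6,0.7,-0.2],"rotation":[0,0,0]},{"delta_pos":[6.2,0.7,-0.2],"rotation":[0,0,0]},{"delta_pos":[6.2,0.7,-0.2],"rotation":[0,0,0]},{"delta_pos":[6.2,0.7,-0.2],"rotation":[0,0,0]}]'; python3 -c "
from h import *
plan([593,197,238],pose(22.5))"
```

```text
t: 3.55
position: [592.5, 197.9, 238.4]
ee_rot: [[0.002, -0.382, 0.924], [-0.004, 0.924, 0.382], [-1.0, -0.004, 0.001]]
wrist_force: [-0.6, -0.1, 0.6]
width: 69.8
d cm [ 0.04 -0.1   0.01] rot [-0.06  0.05  0.24]
```

```bash
python3 -m crank '[{"delta_pos":[0,-0.1,0],"rotation":[0,0,0]},{"delta_pos":[0,-0.1,0],"rotation":[0,0,0]},{"delta_pos":[0,-0.1,0],"rotation":[0,0,0]},{"delta_pos":[0,-0.1,0],"rotation":[0,0,0]},{"delta_pos":[0,-0.1,0],"rotation":[0,0,0]},{"delta_pos":[0,-0.1,0],"rotation":[0,0,0]},{"delta_pos":[0,-0.1,0],"rotation":[0,0,0]},{"delta_pos":[0,-0.1,0],"rotation":[0,0,0]}]' 2 60; python3 -c "
from h import *
from workcell import status
s=status.get_state();print(s['joint_pos'],s['wrist_force'],s['ft_torque'])
plan([593,197,238],pose(22.5))"
```

```text
t: 4.22
position: [593.8, 197.2, 239.5]
ee_rot: [[0.005, -0.382, 0.924], [-0.003, 0.924, 0.382], [-1.0, -0.004, 0.003]]
wrist_force: [1.7, -0.2, 5.8]
width: 21.1
[18.50205538 20.19809567  3.38958542 72.9823977  -0.23789499 86.06526586] [ 1.68435058 -0.20492431  5.8177797 ] [ 0.08948478 -0.3212866   0.03793533]
d cm [ 0.14  0.01 -0.08] rot [-0.06  0.19  0.25]
```

```bash
python3 - <<'E'
from h import *
from workcell import status,optics
import cv2
p=optics.snapshot("wrist");cv2.imwrite("pics/w3.png",p["color"][:,:,::-1])
p=optics.snapshot("side");cv2.imwrite("pics/s3.png",cv2.resize(p["color"][90:220,210:370,::-1],None,fx=4.5,fy=4.5))
print(status.get_state()["width"])
E
```

```text
20.904867277037347
```

View pics/w3.png

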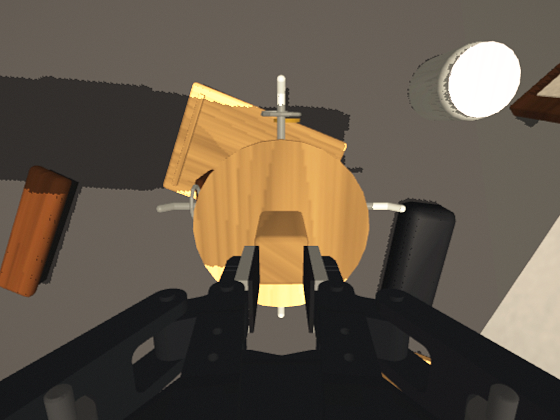

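View pics/s3.png

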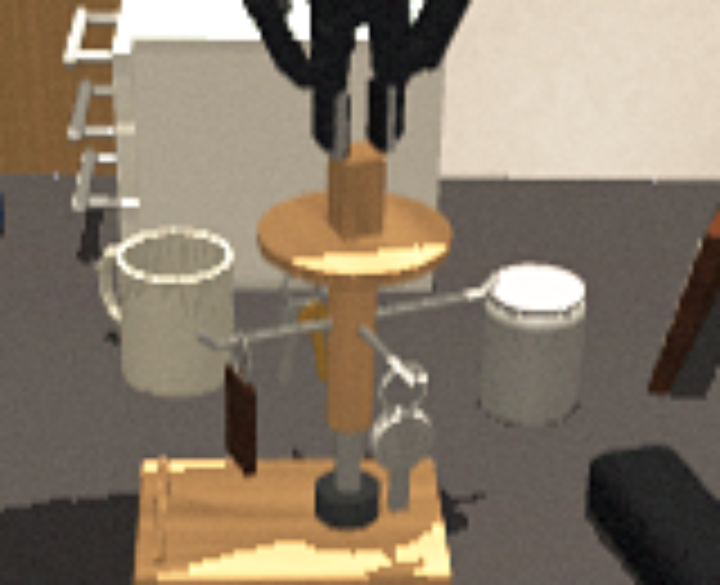

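```bash
python3 - <<'E'
from h import *
from workcell import status,optics
p=optics.snapshot("wrist");s=optics.snapshot("side")
st=status.get_state();P=np.array(st["position"]);R=np.array(st["ee_rot"])
print(-np.array(p["R"]).T@p["t"],P)
for n,a in [("tip+",[17,0,10.5]),("tip-",[17,0,-10.5]),("tip11",[17,-11,-10.5]),("tip-11",[17,11,-10.5]),("gp",[-2,0,0])]:
    X=P+R@np.array(a); print(n,X,proj(p,X),proj(s,X),(proj(s,X)-[210,90])*4.5)
c,sn=np.cos(np.radians(22.5)),np.sin(np.radians(22.5))
for z in(255,207):
  for i,j in((1,1),(1,-1),(-1,-1),(-1,1)):
    X=[593+13*(i*c-j*sn),197+13*(i*sn+j*c),z];print(z,i,j,proj(p,X),(proj(s,X)-[210,90])*4.5)
E
```

```text
[567.99560929 259.38042743 395.40866119] [593.75514646 197.20009682 239.43580069]
tip+ [603.54065825 201.1608134  222.47094044] [298.17715397 240.45242362] [292.77684819 133.84197556] [372.49581683 197.28889002]
tip- [584.13105147 193.14443656 222.40117667] [261.68865341 240.42788883] [285.17900048 135.16205877] [338.30550214 203.22926447]
tip11 [588.32994027 182.97748041 222.44950268] [261.97024043 258.08065944] [286.97524441 136.8687918 ] [346.38859985 210.90956308]
tip-11 [579.93216268 203.31139272 222.35285066] [261.39807621 222.2115216 ] [283.41118875 133.48234111] [330.35034937 195.670535  ]
gp [593.74565135 197.20568174 241.43577035] [279.83858564 253.65900091] [289.13949534 127.44655291] [356.12772903 168.50948809]
255 1 1 [306.02116925 239.41027715] [366.96481982 133.66239566]
255 1 -1 [304.91506371 289.28866609] [386.88163479 150.87834722]
255 -1 -1 [251.68673652 289.39577999] [343.49273048 157.91244875]
255 -1 1 [250.31615624 239.49333166] [324.22903094 140.41675501]
207 1 1 [299.8109138  210.99390004] [364.63176728 212.92363396]
207 1 -1 [299.16987733 250.48839527] [383.99817479 231.18118369]
207 -1 -1 [258.06648056 250.55443443] [341.69842338 238.71298508]
207 -1 1 [257.24614149 211.04471572] [322.95311652 220.16490829]
```

```bash
python3 -c "
import cv2;a=cv2.imread('pics/w3.png');cv2.imwrite('pics/w3c.png',cv2.resize(a[180:360,200:360],None,fx=3.3,fy=3.3,interpolation=2))"
```

```text
(no output)
```

View pics/w3c.png

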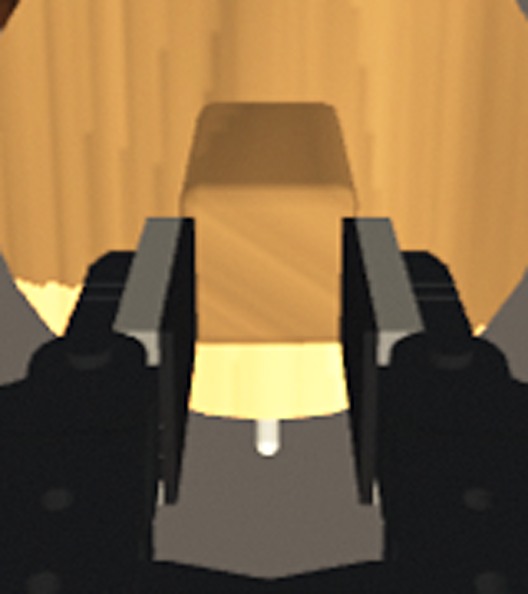

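```bash
python3 - <<'E'
from workcell import env,status
print(env.finger_overhang,[a for a in dir(env) if a[0]!='_'])
E
```

```text
17.0 ['PlanningError', 'finger_overhang', 'sign_off']
```

The gripper did not close on the knob. The width is 21 mm, less than the knob's 26 mm, and both views put the fingertips about 33 mm higher than the stated overhang implies, resting on top of the knob. I will back off and measure where the tips really are.

```bash
python3 -m crank '[{"delta_pos":[-1,0,0],"rotation":[0,0,0]},{"delta_pos":[-2,0,0],"rotation":[0,0,0]},{"delta_pos":[-3,0,0],"rotation":[0,0,0]},{"delta_pos":[-3,0,0],"rotation":[0,0,0]},{"delta_pos":[-3,0,0],"rotation":[0,0,0]},{"delta_pos":[-3,0,0],"rotation":[0,0,0]}]' 4.5 60; python3 - <<'E'
from h import *
from workcell import status,optics
import cv2
st=status.get_state();P=np.array(st["position"]);R=np.array(st["ee_rot"]);print(P,st["width"],st["wrist_force"])
p=optics.snapshot("wrist");cv2.imwrite("pics/w4.png",cv2.resize(p["color"][200:340,180:380,::-1],None,fx=4,fy=4))
s=optics.snapshot("side");cv2.imwrite("pics/s4.png",cv2.resize(s["color"][40:160,220:360,::-1],None,fx=5,fy=5))
t=optics.snapshot("top");cv2.imwrite("pics/t4.png",cv2.resize(t["color"][140:260,70:230,::-1],None,fx=5,fy=5))
for x in (17,0,-17):
  for y in (11,-11):
    for z in (22,-22):
      X=P+R@np.array([x,y,z]); print(x,y,z,(proj(p,X)-[180,200])*4,(proj(s,X)-[220,40])*5)
E
```

```text
t: 4.92
position: [593.6, 197.3, 269.4]
ee_rot: [[0.005, -0.382, 0.924], [-0.003, 0.924, 0.382], [-1.0, -0.004, 0.003]]
wrist_force: [-0.0, -1.3, -0.6]
width: 44.8
[593.57521312 197.25616025 269.38823   ] 44.84944093566931 [-0.04223918 -1.289269   -0.59482584]
17 11 22 [555.18877624  89.09428687] [376.83499417 402.10228108]
17 11 -22 [244.51523515  88.86862293] [296.48395515 415.12618293]
17 -11 22 [550.37086972 232.54660088] [395.72017318 418.07168736]
17 -11 -22 [249.30779703 232.34214577] [314.32555502 431.54172291]
0 11 22 [570.25569774 129.4708249 ] [377.79265592 369.9130845 ]
0 11 -22 [228.7843064  129.22733119] [296.71429889 382.59192653]
0 -11 22 [564.46570032 285.29255645] [396.86798465 385.50465126]
0 -11 -22 [234.56914643 285.07425161] [314.72701043 398.62254434]
-17 11 22 [588.6383713 178.7329597] [378.76789274 337.13314992]
-17 11 -22 [209.59106634 178.46882154] [296.94893157 349.45189048]
-17 -11 22 [581.54608488 349.21111146] [398.03720785 352.33009642]
-17 -11 -22 [216.70819329 348.97736577] [315.13606581 365.08017096]
```

View pics/w4.png

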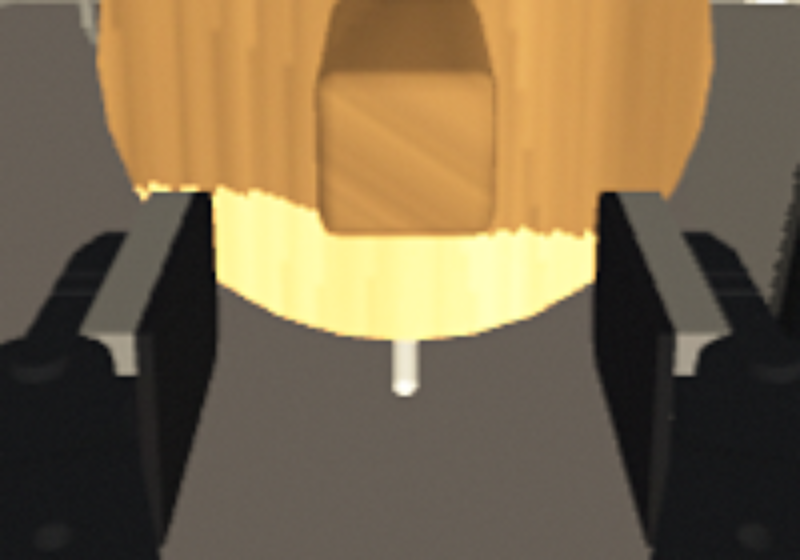

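View pics/s4.png

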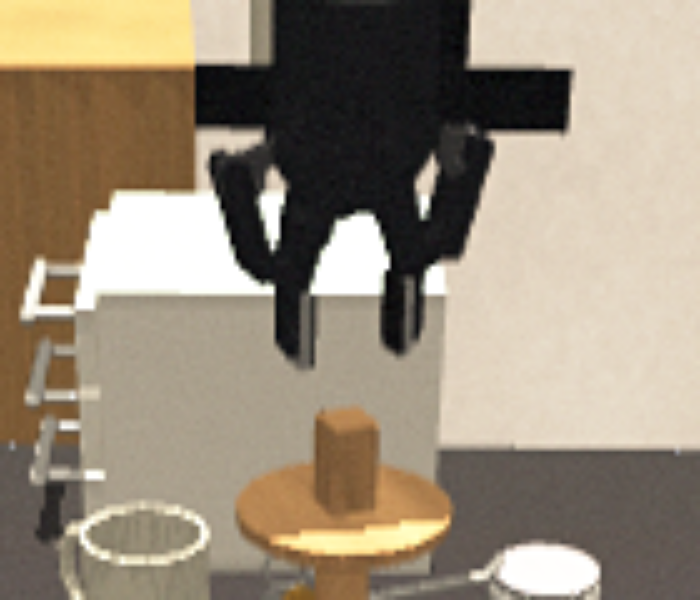

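View pics/t4.png

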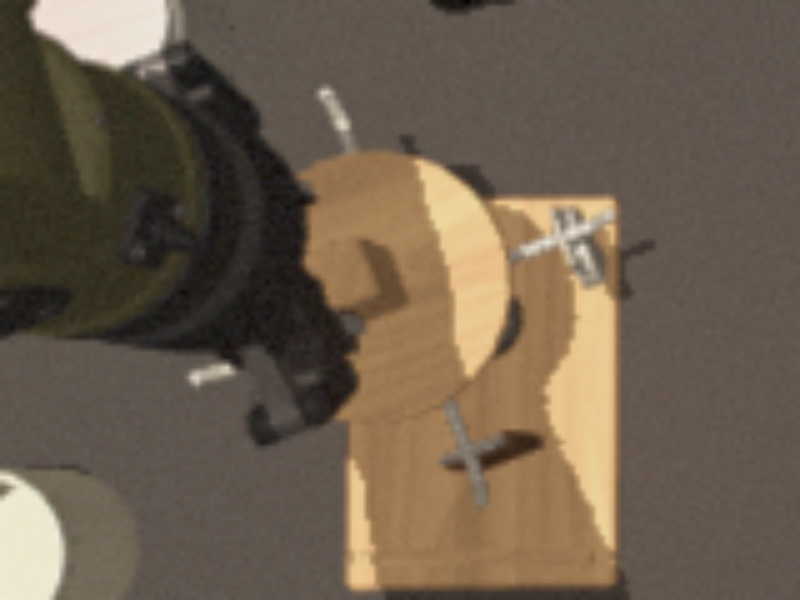

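The wrist view shows the pads centred sideways on the knob, with tips at crop (212,192) and (597,192). That fits tips about 16 mm behind the reported TCP, and the side view and the contact height agree. I will use that offset, plus a tool-y shift of about 3.5 mm.

```bash
python3 -m crank '[{"delta_pos":[0.5,0.35,0],"rotation":[0,0,0]},{"delta_pos":[1.5,0.35,0],"rotation":[0,0,0]},{"delta_pos":[2.5,0.35,0],"rotation":[0,0,0]},{"delta_pos":[3.5,0.35,0],"rotation":[0,0,0]},{"delta_pos":[4.5,0.35,0],"rotation":[0,0,0]},{"delta_pos":[5.5,0.35,0],"rotation":[0,0,0]},{"delta_pos":[6.2,0.35,0],"rotation":[0,0,0]},{"delta_pos":[6.2,0.35,0],"rotation":[0,0,0]},{"delta_pos":[6.2,0.35,0],"rotation":[0,0,0]}]' 4.5 60; python3 -m crank '[{"delta_pos":[0,0,0],"rotation":[0,0,0]},{"delta_pos":[0,0,0],"rotation":[0,0,0]},{"delta_pos":[0,0,0],"rotation":[0,0,0]},{"delta_pos":[0,0,0],"rotation":[0,0,0]},{"delta_pos":[0,0,0],"rotation":[0,0,0]},{"delta_pos":[0,0,0],"rotation":[0,0,0]}]' 1.5 60; python3 - <<'E'
from h import *
from workcell import status,optics
import cv2
p=optics.snapshot("wrist");cv2.imwrite("pics/w5.png",p["color"][:,:,::-1])
s=optics.snapshot("side");cv2.imwrite("pics/s5.png",cv2.resize(s["color"][60:180,220:360,::-1],None,fx=5,fy=5))
s=status.get_state();print(s['joint_pos'],s['wrist_force'],s['ft_torque'])
E
```

```text
t: 5.82
position: [591.8, 200.0, 206.3]
ee_rot: [[0.003, -0.382, 0.924], [-0.003, 0.924, 0.382], [-1.0, -0.004, 0.001]]
wrist_force: [0.1, 0.5, -0.3]
width: 45.0
t: 6.32
position: [592.6, 200.3, 207.0]
ee_rot: [[0.005, -0.382, 0.924], [-0.003, 0.924, 0.382], [-1.0, -0.004, 0.003]]
wrist_force: [2.9, 1.5, 3.2]
width: 25.3
[ 1.88084190e+01  2.07677021e+01 -8.33182864e-03  6.90235550e+01
 -2.39185749e-01  8.63704252e+01] [3.38446662 0.94016311 4.46401506] [ 0.11471355 -0.25929598 -0.04398592]
```

View pics/w5.png

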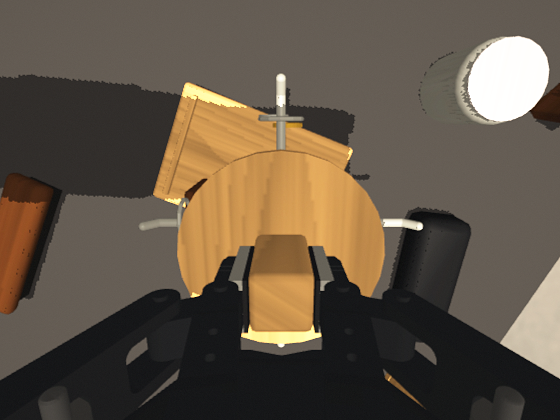

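View pics/s5.png

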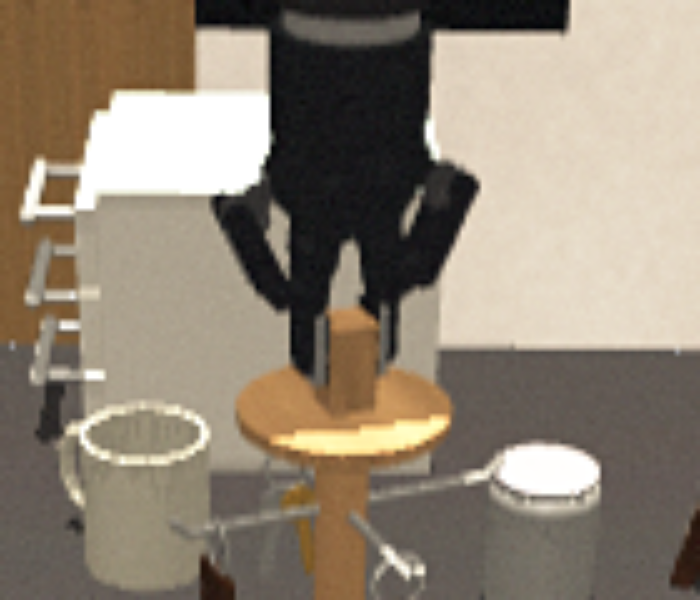

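The grip is on the knob: width 25.3 mm, with the pads either side of it. Next I turn it +158° in world yaw, which is negative about tool x.

```bash
python3 -m crank '[{"delta_pos":[0,0,0],"rotation":[-3,0,0]},{"delta_pos":[0,0,0],"rotation":[-8,0,0]},{"delta_pos":[0,0,0],"rotation":[-14,0,0]},{"delta_pos":[0,0,0],"rotation":[-20,0,0]},{"delta_pos":[0,0,0],"rotation":[-26,0,0]},{"delta_pos":[0,0,0],"rotation":[-32,0,0]},{"delta_pos":[0,0,0],"rotation":[-38,0,0]},{"delta_pos":[0,0,0],"rotation":[-44,0,0]},{"delta_pos":[0,0,0],"rotation":[-50,0,0]},{"delta_pos":[0,0,0],"rotation":[-55,0,0]},{"delta_pos":[0,0,0],"rotation":[-58,0,0]},{"delta_pos":[0,0,0],"rotation":[-60,0,0]}]'; python3 - <<'E'
from h import *
from workcell import status,optics
import cv2
t=optics.snapshot("top");cv2.imwrite("pics/t5.png",cv2.resize(t["color"][140:260,70:230,::-1],None,fx=5,fy=5))
s=status.get_state();print(s['joint_pos'],s['wrist_force'],s['ft_torque'],s['width'])
E
```

```text
t: 7.42
position: [591.1, 198.4, 207.1]
ee_rot: [[0.002, -0.991, 0.13], [-0.006, 0.13, 0.991], [-1.0, -0.003, -0.005]]
wrist_force: [-3.5, -7.7, 4.9]
width: 25.3
[18.74184779 20.71535559 -0.08131115 69.18741342 -0.33660271 26.1694376 ] [-3.96032897 -7.42019302  5.17502295] [-0.36034589  0.49349047  0.04955354] 25.248308495563254
```

View pics/t5.png

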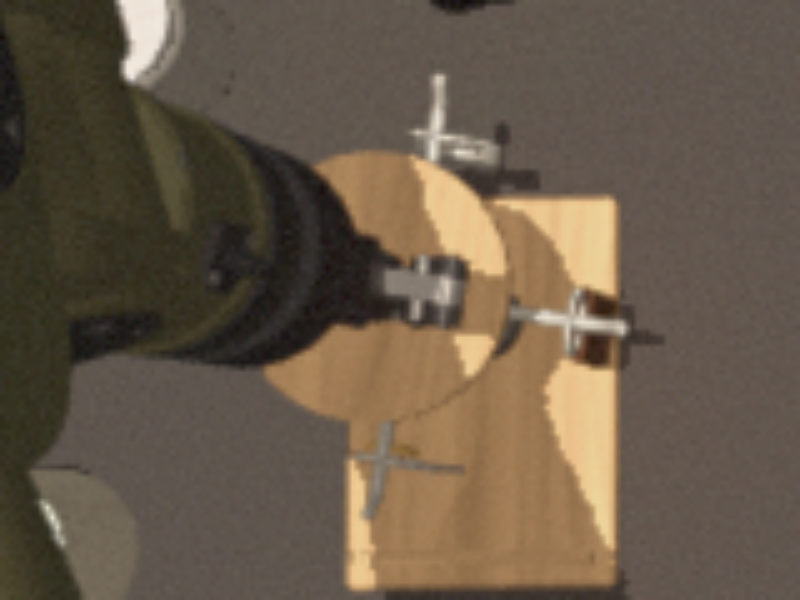

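The carousel turns with the jaws, and the brown fob is now on the right at crop (600,325).

```bash
python3 -m crank '[{"delta_pos":[0,0,0],"rotation":[-3,0,0]},{"delta_pos":[0,0,0],"rotation":[-8,0,0]},{"delta_pos":[0,0,0],"rotation":[-14,0,0]},{"delta_pos":[0,0,0],"rotation":[-20,0,0]},{"delta_pos":[0,0,0],"rotation":[-26,0,0]},{"delta_pos":[0,0,0],"rotation":[-32,0,0]},{"delta_pos":[0,0,0],"rotation":[-38,0,0]},{"delta_pos":[0,0,0],"rotation":[-44,0,0]},{"delta_pos":[0,0,0],"rotation":[-50,0,0]},{"delta_pos":[0,0,0],"rotation":[-55,0,0]},{"delta_pos":[0,0,0],"rotation":[-58,0,0]},{"delta_pos":[0,0,0],"rotation":[-60,0,0]}]'; python3 -c "
from h import *
from workcell import status
R=np.array(status.get_state()['ee_rot']);print(np.degrees(np.arctan2(R[1,2],R[0,2])))"
```

```text
t: 8.47
position: [592.0, 196.1, 207.0]
ee_rot: [[0.003, -0.608, -0.794], [-0.009, -0.794, 0.608], [-1.0, 0.005, -0.008]]
wrist_force: [5.5, -8.1, 1.6]
width: 25.2
142.58921675444617
```

```bash
python3 -m crank '[{"delta_pos":[0,0,0],"rotation":[-3,0,0]},{"delta_pos":[0,0,0],"rotation":[-8,0,0]},{"delta_pos":[0,0,0],"rotation":[-14,0,0]},{"delta_pos":[0,0,0],"rotation":[-20,0,0]},{"delta_pos":[0,0,0],"rotation":[-26,0,0]},{"delta_pos":[0,0,0],"rotation":[-31,0,0]},{"delta_pos":[0,0,0],"rotation":[-35,0,0]},{"delta_pos":[0,0,0],"rotation":[-37.5,0,0]},{"delta_pos":[0,0,0],"rotation":[-38.5,0,0]},{"delta_pos":[0,0,0],"rotation":[-38.5,0,0]},{"delta_pos":[0,0,0],"rotation":[-38.5,0,0]}]'; python3 -m crank '[{"delta_pos":[0,0,0],"rotation":[0,0,0]},{"delta_pos":[0,0,0],"rotation":[0,0,0]},{"delta_pos":[0,0,0],"rotation":[0,0,0]},{"delta_pos":[0,0,0],"rotation":[0,0,0]},{"delta_pos":[0,0,0],"rotation":[0,0,0]}]' 5 60;python3 -m crank '[{"delta_pos":[-1.5,0,0],"rotation":[0,0,0]},{"delta_pos":[-4,0,0],"rotation":[0,0,0]},{"delta_pos":[-7,0,0],"rotation":[0,0,0]},{"delta_pos":[-10,0,0],"rotation":[0,0,0]},{"delta_pos":[-13,0,0],"rotation":[0,0,0]},{"delta_pos":[-15,0,0],"rotation":[0,0,0]},{"delta_pos":[-15,0,0],"rotation":[0,0,0]}]'; python3 - <<'E'
from h import *
from workcell import status,optics
import cv2
s=status.get_state();print(s['joint_pos'],s['position'])
t=optics.snapshot("top");cv2.imwrite("pics/t6.png",cv2.resize(t["color"][140:260,70:230,::-1],None,fx=5,fy=5))
t=optics.snapshot("side");cv2.imwrite("pics/s6.png",cv2.resize(t["color"][110:230,220:380,::-1],None,fx=5,fy=5))
E
```

```text
t: 9.38
position: [593.6, 195.5, 207.0]
ee_rot: [[0.006, 0.018, -1.0], [-0.009, -1.0, -0.018], [-1.0, 0.01, -0.006]]
wrist_force: [8.8, -1.7, -0.4]
width: 25.4
t: 9.8
position: [593.2, 195.5, 206.9]
ee_rot: [[0.005, 0.018, -1.0], [-0.01, -1.0, -0.018], [-1.0, 0.01, -0.005]]
wrist_force: [-0.6, -0.3, -0.5]
width: 50.0
t: 10.38
position: [593.7, 197.6, 362.1]
ee_rot: [[0.012, 0.019, -1.0], [-0.007, -1.0, -0.019], [-1.0, 0.007, -0.012]]
wrist_force: [0.1, 0.0, 0.6]
width: 49.9
[ 18.7416647   20.11346361  19.03478616  88.39981036  -0.60976556
 -72.32798315] [593.74673651 197.56739956 362.12513207]
```

View pics/t6.png

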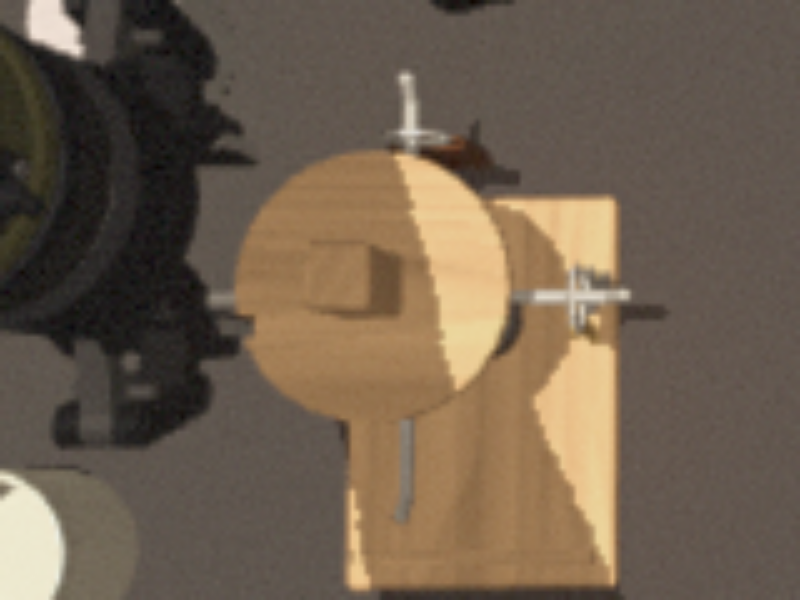

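View pics/s6.png

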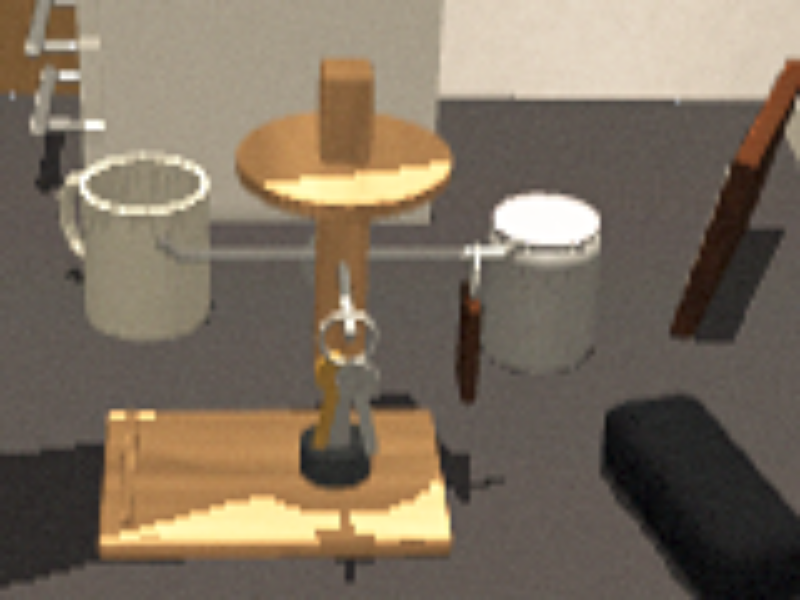

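The empty hook now faces the front of the foot (top crop (402,520), side crop (165,243)), with the other keys at the right, rear and left. Next is the car key.

```bash
python3 - <<'E'
from h import *
from workcell import status,optics
t=optics.snapshot("top"); s=optics.snapshot("side")
print("tip",onz(t,70+402/5-.4,140+520/5-.4,158))
for z,o in ((74,0),(87,0),(42,0)): print(z,proj(t,[500.8,-320,z]),proj(s,[500.8,-320,z]))
print("remote",proj(t,[519.6,-232,74]),proj(s,[519.6,-232,74]))
for n,p in(("t",t),("s",s)):
  for o in ("fob_mid","fob_eye","remote"):
    for d in optics.trace(o,p)[:2]:
      ys,xs=np.nonzero(d["mask"]);print(n,o,round(d["score"],2),xs.mean(),ys.mean(),xs.min(),xs.max(),ys.min(),ys.max())
plan([530,-300,330],pose(78))
E
```

```text
tip [498.37851487 194.38882972 158.        ]
74 [384.0685107  244.39818025] [242.15504825 344.31870924]
87 [385.45188558 244.51285538] [241.85595527 339.3013641 ]
42 [380.80328037 244.12750836] [242.86559096 356.23820662]
remote [345.85426655 235.75953973] [255.0652899  304.70722565]
t fob_mid 0.49 382.2822085889571 244.20245398773005 371 393 240 249
t fob_eye 0.54 381.38235294117646 243.98529411764707 371 392 240 248
t remote 0.65 343.7692307692308 235.73504273504273 334 353 232 240
s fob_mid 0.85 242.24537037037038 352.3425925925926 236 249 330 371
s fob_eye 0.61 242.1625 351.46 236 249 330 370
s remote 0.71 254.86969696969697 314.3181818181818 249 260 298 331
d cm [ 3.08 49.53  7.14] rot [103.06  -0.67  -0.22]
```

```bash
python3 -m crank '[{"delta_pos":[0,1.5,0.2],"rotation":[3,0,0]},{"delta_pos":[0.2,4,0.6],"rotation":[9,0,0]},{"delta_pos":[0.4,7,1.0],"rotation":[15,0,0]},{"delta_pos":[0.7,10,1.4],"rotation":[21,0,0]},{"delta_pos":[0.9,13.5,2],"rotation":[28,0,0]},{"delta_pos":[1.1,17,2.5],"rotation":[35,0,0]},{"delta_pos":[1.3,20.5,3],"rotation":[42,0,0]},{"delta_pos":[1.5,24,3.5],"rotation":[49,0,0]},{"delta_pos":[1.7,27.5,4],"rotation":[56,0,0]},{"delta_pos":[1.9,31,4.5],"rotation":[63,0,0]},{"delta_pos":[2.1,34,5],"rotation":[70,0,0]},{"delta_pos":[2.3,36,5.3],"rotation":[76,0,0]}]' 6; python3 - <<'E'
from h import *
x=pose(78,40)[:,0]; print(x)
plan(np.array([500.8,-320,160])+34.5*x,pose(78,40))
E
```

```text
t: 11.88
position: [545.0, -167.1, 336.3]
ee_rot: [[0.004, -0.968, -0.252], [-0.011, -0.252, 0.968], [-1.0, -0.001, -0.011]]
wrist_force: [0.1, 0.1, 0.6]
width: 60.1
[ 0.62874116 -0.13364306 -0.76604444]
d cm [ 20.43   6.16 -14.44] rot [ 25.72   8.68 -39.08]
```

```bash
python3 -m crank '[{"delta_pos":[0.6,0.2,-0.6],"rotation":[1.5,0.5,-2.5]},{"delta_pos":[2,0.6,-1.6],"rotation":[4,1.3,-6]},{"delta_pos":[4,1.2,-3],"rotation":[6.5,2.2,-10]},{"delta_pos":[6,1.8,-4.4],"rotation":[9.2,3.1,-14]},{"delta_pos":[8.2,2.5,-5.8],"rotation":[11.8,4,-18]},{"delta_pos":[10.4,3.1,-7.4],"rotation":[14.5,4.9,-22]},{"delta_pos":[12.6,3.8,-8.9],"rotation":[17.1,5.8,-26]},{"delta_pos":[14.8,4.5,-10.5],"rotation":[19.7,6.7,-30]},{"delta_pos":[17,5.1,-12],"rotation":[22.4,7.6,-34]},{"delta_pos":[19,5.7,-13.4],"rotation":[24.7,8.3,-37.5]},{"delta_pos":[20.4,6.2,-14.4],"rotation":[25.7,8.7,-39]},{"delta_pos":[20.4,6.2,-14.4],"rotation":[25.7,8.7,-39]}]'; python3 -m crank '[{"delta_pos":[0,0,0],"rotation":[0,0,0]}]'; python3 - <<'E'
from h import *
from workcell import status,optics
import cv2
s=status.get_state();print(s['joint_pos'])
x=pose(78,40)[:,0]
plan(np.array([500.8,-320,160])+34.5*x,pose(78,40))
p=optics.snapshot("wrist");cv2.imwrite("pics/w7.png",p["color"][:,:,::-1])
for z in (42,74,87):print(proj(p,[500.8,-320,z]))
p=optics.snapshot("side");cv2.imwrite("pics/s7.png",cv2.resize(p["color"][260:420,170:330,::-1],None,fx=3.75,fy=3.75))
E
```

```text
t: 12.88
position: [517.4, -323.0, 128.2]
ee_rot: [[0.623, -0.753, 0.211], [-0.132, 0.165, 0.977], [-0.771, -0.637, 0.003]]
wrist_force: [0.2, 1.1, -0.7]
width: 60.1
t: 12.97
position: [517.0, -323.2, 127.9]
ee_rot: [[0.622, -0.754, 0.212], [-0.132, 0.166, 0.977], [-0.772, -0.636, 0.003]]
wrist_force: [0.8, 0.0, 0.2]
width: 59.8
[-42.58542776   0.34276225 -51.87725195   2.4276463   18.87601214
 -24.20872081]
d cm [-0.08 -0.8  -0.02] rot [-0.31 -0.   -0.51]
[279.44466855 120.05844333]
[279.49598728 156.42439199]
[279.51986496 173.34481328]
```

View pics/w7.png

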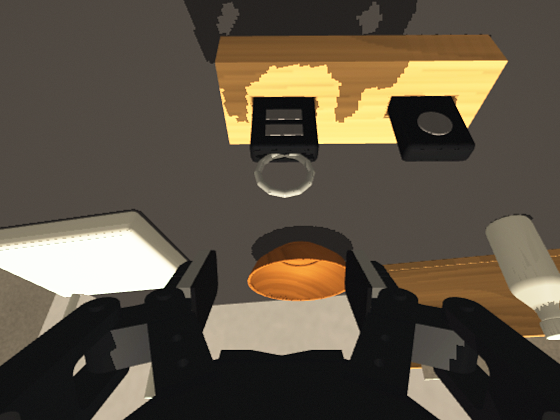

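View pics/s7.png

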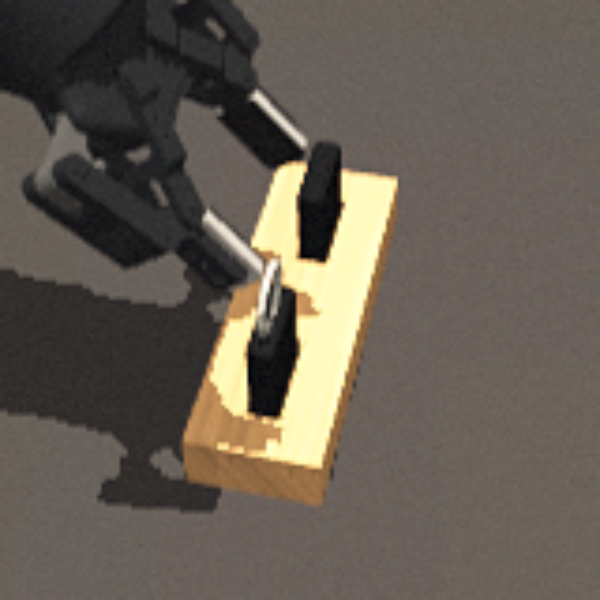

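The key's loop is at (284,174) against a predicted (279.5,173), and the remote is at (430,128). The lean brings j3 close to its limit (-51.9, limit -58.8). Before going lower I will fit a kinematic model to the logged poses to check reach.

```bash
cat > fk.py <<'E'
import numpy as np
from scipy.optimize import least_squares
from scipy.spatial.transform import Rotation as Ro
D=[([66.75,17.962,-2.699,69.339,0,90],[236.849,551.269,216.399]),
([24.896,16.392,6.048,79.634,0.0022,92.177],[539.3,250.3,300.6]),
([18.502,20.198,3.3896,72.982,-.238,86.065],[593.8,197.2,239.5]),
([18.808,20.768,-.0083,69.0236,-.239,86.37],[592.6,200.3,207.0]),
([18.742,20.715,-.081,69.187,-.337,26.17],[591.1,198.4,207.1]),
([18.742,20.113,19.035,88.40,-.61,-72.33],[593.75,197.57,362.1]),
([-42.585,.343,-51.877,2.428,18.876,-24.209],[517.0,-323.2,127.9])]
R7=np.array([[0.622,-0.754,0.212],[-0.132,0.166,0.977],[-0.772,-0.636,0.003]])
def fk(j,x,s5=1):
    j=np.radians(j); r0,z0,L1,a,b,d1,Lt=x
    y=lambda t:Ro.from_rotvec([0,t,0]); z=lambda t:Ro.from_rotvec([0,0,t])
    ph=j[1]-j[2]; w=y(ph+j[3])
    T=w*z(s5*j[4])
    p=np.array([r0,0,z0])+y(j[1]).apply([0,0,L1])+y(ph).apply([a,0,b])+w.apply([d1,0,0])+T.apply([Lt,0,0])
    R=z(j[0])*T*Ro.from_rotvec([j[5],0,0])
    return z(j[0]).apply(p),R.as_matrix()
E
python3 - <<'E'
from fk import *
np.set_printoptions(precision=2,suppress=True)
for s5 in(1,-1):
    print(fk(D[-1][0],[0]*7,s5)[1]);print(fk(D[0][0],[0]*7,s5)[1])
    f=lambda x:np.concatenate([fk(j,x,s5)[0]-p for j,p in D]+[(x-np.array([0,300,400,400,0,100,180]))*1e-3])
    r=least_squares(f,[0,300,400,400,0,100,180]);print(s5,r.x,np.round(r.fun[:21],1))
E
```

```text
[[ 0.62  0.21  0.75]
 [-0.13  0.98 -0.17]
 [-0.77  0.    0.64]]
[[ 0.    0.39  0.92]
 [ 0.    0.92 -0.39]
 [-1.    0.   -0.  ]]
1 [  0.27 283.8  521.   440.62  75.83 132.67 345.83] [-0.  -0.  -0.   0.   0.   0.  -0.1 -0.  -0.1  0.   0.   0.1  0.   0.
 -0.   0.   0.   0.   0.  -0.  -0. ]
[[ 0.18  0.46  0.87]
 [-0.61  0.75 -0.27]
 [-0.77 -0.48  0.42]]
[[ 0.    0.39  0.92]
 [ 0.    0.92 -0.39]
 [-1.    0.   -0.  ]]
-1 [ -17.82  232.89  629.43  427.02   56.29  858.41 -344.28] [-1.7 -3.9  3.1 -4.  -1.8  0.7  0.7  0.2  0.4  0.8  0.3  1.5  0.6  0.2
  1.4  5.3  1.8 -4.   0.3 -1.  -3. ]
```

```bash
cat >> fk.py <<'E'
X=[.27,283.8,521,440.62,75.83,132.67,345.83]
lo=np.array([-152.73,-39.44,-58.76,-118.89,-81.53,-180]);hi=np.array([152.73,99.34,71.6,123.64,83.1,180])
def fkt(j):
    p,R=fk(j,X); return p,np.stack([R[:,0],-R[:,2],R[:,1]],1)
def ik(P,R,j0):
    def f(j):
        p,Q=fkt(j); return np.concatenate([(p-P),200*Ro.from_matrix(R.T@Q).as_rotvec()])
    r=least_squares(f,np.clip(j0,lo+.01,hi-.01),bounds=(lo,hi)); 
    p,Q=fkt(r.x)
    return r.x,np.linalg.norm(p-P),np.degrees(np.linalg.norm(Ro.from_matrix(R.T@Q).as_rotvec()))
E
python3 - <<'E'
from fk import *
from h import pose
np.set_printoptions(precision=1,suppress=True)
print(fkt(D[-1][0]))
j0=D[-1][0]
for lean in (30,35,40,45):
  for n,G,yaw in (("key hi",[500.8,-320,160],78),("key",[500.8,-320,58],78),("hook hi",[519,194.7,125],91),("hook",[519,194.7,111],91),("hook far",[440,193,126],91)):
    R=pose(yaw,lean); print(lean,n,*ik(np.array(G)+34.5*R[:,0],R,[40 if 'hook' in n else -40,0,-45,5,-20 if 'hook' in n else 19,0]))
E
```

```text
(array([ 517. , -323.2,  127.9]), array([[ 0.6, -0.8,  0.2],
       [-0.1,  0.2,  1. ],
       [-0.8, -0.6,  0. ]]))
30 key hi [-39.5   2.7 -42.   18.1  13.4 -24.3] 5.4123771036154905e-12 8.105362251809998e-13
30 key [-39.5  12.2 -48.6   2.1  13.4 -24.3] 1.9065862296939058e-13 2.337983869197865e-14
30 hook hi [ 27.9   1.3 -49.3  12.2 -13.1  23.7] 2.3480185464362513e-13 1.8545203529874995e-14
30 hook [ 27.9   2.6 -50.3   9.8 -13.1  23.7] 1.4281732235759946e-13 1.3162408193429814e-14
30 hook far [ 33.8  -6.5 -56.1  14.5 -15.7  29.2] 1.953669522672999e-13 3.157074000505197e-14
35 key hi [-40.9   1.2 -46.8  10.5  16.1 -24.4] 2.360884497795176e-13 9.011250456482824e-15
35 key [-40.9  11.9 -53.1  -6.5  16.1 -24.4] 1.31065766209536e-13 1.566369804296038e-14
35 hook hi [ 29.4   0.  -53.9   4.4 -15.8  23.9] 2.0691316789454157e-13 5.573283128932405e-15
35 hook [ 29.4   1.6 -54.9   1.9 -15.8  23.9] 7.455919640802976e-12 5.912670677995542e-13
35 hook far [ 36.1  -7.2 -58.8  10.  -19.3  30.4] 1.9180040471961002 1.3041006863092661
40 key hi [-42.4   0.3 -51.4   2.4  19.  -24.2] 1.2710574864626038e-13 1.6408551605969997e-14
40 key [-42.4  12.6 -57.5 -16.   19.  -24.2] 5.424378367704411e-13 3.5150972450600705e-13
40 hook hi [ 30.9  -0.4 -58.5  -4.1 -18.7  23.8] 1.537138960314901e-13 7.59945307742177e-15
40 hook [ 31.    1.5 -58.8  -5.7 -18.8  24. ] 0.7752341504705882 0.5371000319601391
40 hook far [ 38.8  -6.4 -58.8   9.  -23.5  32.7] 6.687034342222473 4.584149791425377
45 key hi [-43.8   0.1 -56.   -6.5  21.9 -23.7] 6.719856262292075e-12 1.1974015380480847e-12
45 key [-44.2  13.8 -58.8 -20.4  22.5 -24.9] 3.449062541408855 2.2980477413779052
45 hook hi [ 33.    0.4 -58.8  -6.  -22.4  25.1] 4.6787819553841645 3.260304863468241
45 hook [ 33.1   2.4 -58.8  -7.1 -22.5  25.5] 5.709671056113972 3.9743801828915175
45 hook far [ 41.9  -5.1 -58.8   8.  -28.3  35.6] 11.184959675470619 7.747658272740002
```

```bash
python3 - <<'E'
from h import *
from workcell import status,optics
np.set_printoptions(precision=1,suppress=True)
p=optics.snapshot("wrist");q=optics.snapshot("side")
st=status.get_state();P=np.array(st["position"]);R=np.array(st["ee_rot"])
print(R.T@(-np.array(p["R"]).T@np.array(p["t"])-P))
for x in(17,0,-16,-35):
  for z in(30,-30): print(x,z,(proj(q,P+R@np.array([x,0,z]))-[170,260])*3.75)
x=pose(78,33)[:,0]
plan(np.array([500.8,-320,160])+34.5*x,pose(78,33))
E
```

```text
[-156.2   68.7    0.4]
17 30 [348.6 209.4]
17 -30 [315.8 319.7]
0 30 [324.4 185.4]
0 -30 [289.5 294.9]
-16 30 [301.3 162.5]
-16 -30 [264.3 271.1]
-35 30 [273.3 134.8]
-35 -30 [233.8 242.4]
d cm [-0.1 -0.1 -0.1] rot [-0.2  0.   6.7]
```

The side view puts the tips at tool x ≈ -16 with the tool leaned too, so the offset is fixed to the tool. I will use a 33° lean for joint margin and first move above the key.

```bash
python3 - <<'E'
from h import *
R=pose(78,33)
print("down");plan(np.array([501.3,-317.6,110])+34.5*R[:,0],R)
plan(np.array([501.3,-317.6,60])+34.5*R[:,0],R)
E
```

```text
down
d cm [3.79 3.1  0.19] rot [-0.16  0.    6.66]
d cm [7.64 6.29 0.18] rot [-0.16  0.    6.66]
```

```bash
python3 -m crank '[{"delta_pos":[0.5,0.4,0.1],"rotation":[0,0,2]},{"delta_pos":[1.2,1,0.2],"rotation":[0,0,4]},{"delta_pos":[2,1.7,0.2],"rotation":[0,0,6]},{"delta_pos":[2.8,2.4,0.2],"rotation":[0,0,6.7]},{"delta_pos":[3.5,2.9,0.2],"rotation":[0,0,6.7]},{"delta_pos":[3.8,3.1,0.2],"rotation":[0,0,6.7]},{"delta_pos":[3.8,3.1,0.2],"rotation":[0,0,6.7]}]'; python3 - <<'E'
from h import *
from workcell import status,optics
import cv2
R=pose(78,33)
plan(np.array([501.3,-317.6,60])+34.5*R[:,0],R)
p=optics.snapshot("wrist");cv2.imwrite("pics/w8.png",p["color"][:,:,::-1])
for z in (42,74,87):print(proj(p,[501.3,-317.6,z]))
p=optics.snapshot("side");cv2.imwrite("pics/s8.png",cv2.resize(p["color"][260:420,170:330,::-1],None,fx=3.75,fy=3.75))
E
```

```text
t: 13.75
position: [519.0, -320.4, 79.4]
ee_rot: [[0.531, -0.821, 0.21], [-0.112, 0.178, 0.978], [-0.84, -0.543, 0.003]]
wrist_force: [-0.5, -0.5, 0.4]
width: 59.9
d cm [ 4.11  2.55 -0.1 ] rot [-0.18  0.08 -0.14]
[278.47956377 179.00578699]
[278.34566896 223.28961858]
[278.28039397 244.87840779]
```

View pics/w8.png

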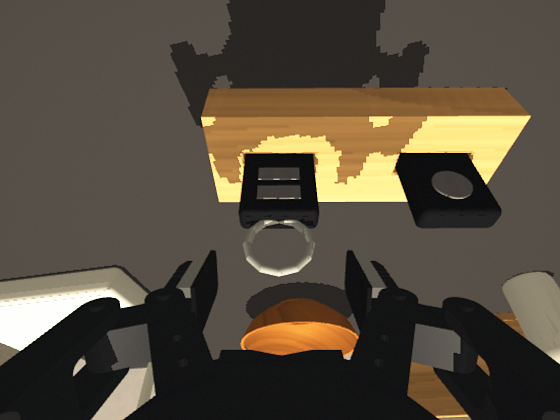

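View pics/s8.png

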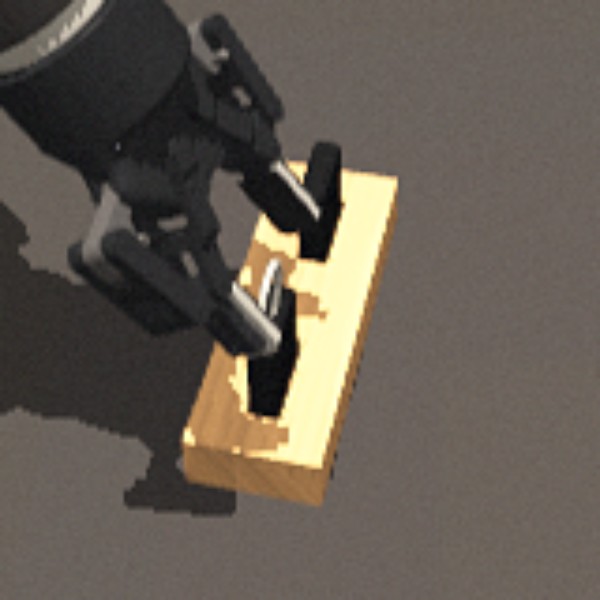

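The loop centre is at (279,247) against a predicted (278,245), aligned between the jaws. Now down to the grip.

```bash
python3 -m crank '[{"delta_pos":[0.5,0.3,-0.1],"rotation":[0,0,0]},{"delta_pos":[1.3,0.8,-0.1],"rotation":[0,0,0]},{"delta_pos":[2.1,1.3,-0.1],"rotation":[0,0,0]},{"delta_pos":[2.9,1.8,-0.1],"rotation":[0,0,0]},{"delta_pos":[3.6,2.2,-0.1],"rotation":[0,0,0]},{"delta_pos":[4.1,2.55,-0.1],"rotation":[0,0,0]},{"delta_pos":[4.1,2.55,-0.1],"rotation":[0,0,0]},{"delta_pos":[4.1,2.55,-0.1],"rotation":[0,0,0]}]'; python3 - <<'E'
from h import *
from workcell import status,optics
import cv2
R=pose(78,33)
plan(np.array([501.3,-317.6,60])+34.5*R[:,0],R)
p=optics.snapshot("wrist");cv2.imwrite("pics/w9.png",p["color"][:,:,::-1])
p=optics.snapshot("side");cv2.imwrite("pics/s9.png",cv2.resize(p["color"][260:420,170:330,::-1],None,fx=3.75,fy=3.75))
E
```

```text
t: 14.52
position: [519.7, -322.0, 31.9]
ee_rot: [[0.531, -0.821, 0.21], [-0.112, 0.178, 0.978], [-0.84, -0.543, 0.003]]
wrist_force: [0.2, 0.5, -0.7]
width: 59.7
d cm [0.06 0.06 0.05] rot [-0.2   0.05 -0.11]
```

View pics/w9.png

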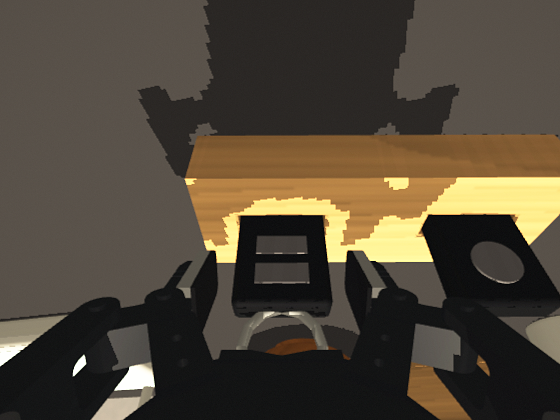

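View pics/s9.png

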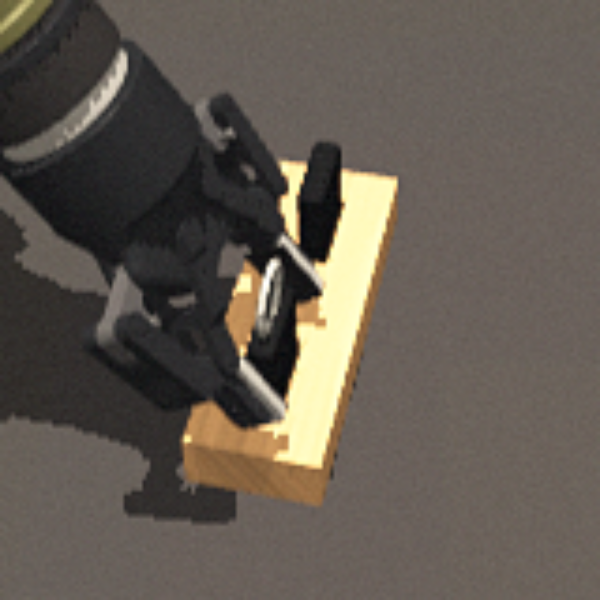

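The fob lies between the pads, body at (282,265) with the loop behind at (284,325). I will close on it.

```bash
python3 -m crank '[{"delta_pos":[0,0,0],"rotation":[0,0,0]},{"delta_pos":[0,0,0],"rotation":[0,0,0]},{"delta_pos":[0,0,0],"rotation":[0,0,0]},{"delta_pos":[0,0,0],"rotation":[0,0,0]},{"delta_pos":[0,0,0],"rotation":[0,0,0]},{"delta_pos":[0,0,0],"rotation":[0,0,0]},{"delta_pos":[0,0,0],"rotation":[0,0,0]},{"delta_pos":[0,0,0],"rotation":[0,0,0]}]' 3 40; python3 - <<'E'
from h import *
from workcell import status
s=status.get_state();P=np.array(s["position"]);R=np.array(s["ee_rot"])
print(s["width"],s["wrist_force"],R.T@[0,0,11.],R.T@[0,0,4.])
E
```

```text
t: 15.28
position: [521.0, -322.9, 33.7]
ee_rot: [[0.534, -0.819, 0.21], [-0.114, 0.177, 0.978], [-0.838, -0.546, 0.001]]
wrist_force: [-1.6, 0.5, 5.8]
width: 39.7
39.69111925923794 [-1.59914993  0.49489559  5.79509339] [-9.21809043 -6.00221876  0.01336973] [-3.35203288 -2.182625    0.00486172]
```

```bash
python3 -m crank '[{"delta_pos":[-0.4,-0.27,0],"rotation":[0,0,0]},{"delta_pos":[-1,-0.65,0],"rotation":[0,0,0]},{"delta_pos":[-1.7,-1.1,0],"rotation":[0,0,0]},{"delta_pos":[-2.5,-1.63,0],"rotation":[0,0,0]},{"delta_pos":[-3.4,-2.2,0],"rotation":[0,0,0]},{"delta_pos":[-4.5,-2.93,0],"rotation":[0,0,0]},{"delta_pos":[-5.8,-3.8,0],"rotation":[0,0,0]},{"delta_pos":[-7.2,-4.7,0],"rotation":[0,0,0]},{"delta_pos":[-8.4,-5.5,0],"rotation":[0,0,0]},{"delta_pos":[-9.2,-6,0],"rotation":[0,0,0]},{"delta_pos":[-9.2,-6,0],"rotation":[0,0,0]}]'; python3 - <<'E'
from h import *
from workcell import status,optics
import cv2
s=status.get_state();print(s["width"],s["joint_pos"])
p=optics.snapshot("wrist");cv2.imwrite("pics/w10.png",p["color"][:,:,::-1])
p=optics.snapshot("side");cv2.imwrite("pics/s10.png",cv2.resize(p["color"][230:390,170:330,::-1],None,fx=3.75,fy=3.75))
E
```

```text
t: 16.2
position: [522.4, -324.1, 147.1]
ee_rot: [[0.537, -0.817, 0.21], [-0.116, 0.175, 0.978], [-0.836, -0.549, -0.001]]
wrist_force: [0.6, -1.1, -0.7]
width: 39.4
39.44473740988216 [-40.13872832   0.6166642  -43.74517928  15.50716805  14.90658599
 -23.99654022]
```

View pics/w10.png

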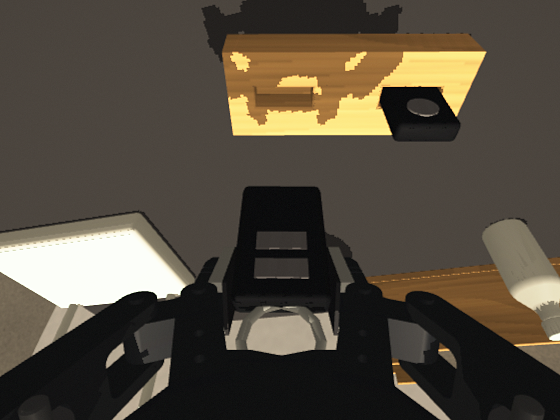

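View pics/s10.png

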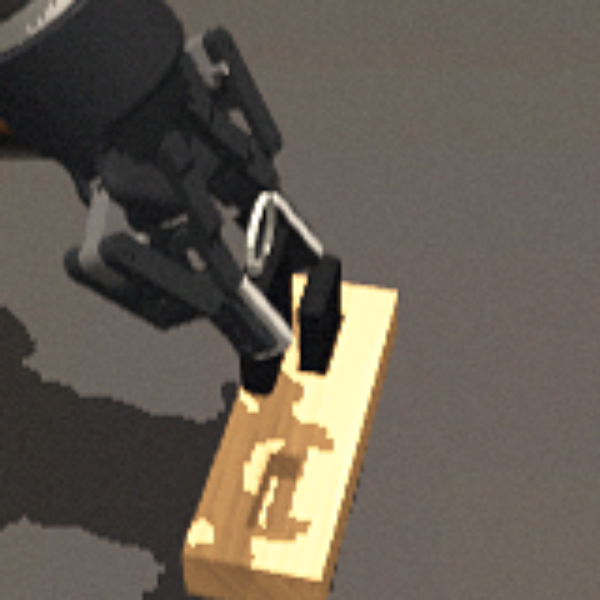

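```bash
python3 - <<'E'
from h import *
from workcell import status,optics
np.set_printoptions(precision=1,suppress=True)
Pg=np.array([521,-322.9,33.7]);Rg=np.array([[0.534,-0.819,0.21],[-0.114,0.177,0.978],[-0.838,-0.546,0.001]])
a=np.radians(-12);kx=np.array([np.cos(a),np.sin(a),0]);ky=np.array([-np.sin(a),np.cos(a),0]);kz=np.array([0,0,1.])
K=np.array([501.3,-318,42])
p=optics.snapshot("wrist");s=status.get_state();P=np.array(s["position"]);R=np.array(s["ee_rot"])
T=lambda X:P+R@(Rg.T@(X-Pg))
print("eye tool",Rg.T@(K+45*kz-Pg),"mid tool",Rg.T@(K-Pg),"kz tool",Rg.T@kz,"kx",Rg.T@kx)
for n,v in(("foot -x",-7*kx-32*kz),("foot +x",7*kx-32*kz),("top -x",-7*kx+32*kz),("eye",45*kz),("ring bottom",32*kz),("ring top",60*kz)):
  for w in (-20,20): print(n,w,proj(p,T(K+v+w*ky)))
E
python3 -c "
import cv2;a=cv2.imread('pics/w10.png');cv2.imwrite('pics/w10c.png',cv2.resize(a[170:370,190:380],None,fx=3,fy=3,interpolation=2))"
```

```text
eye tool [-55.7 -12.1   0.7] mid tool [-18.   12.5   0.7] kz tool [-0.8 -0.5  0. ] kx [ 0.5 -0.8  0. ]
foot -x -20 [242.9 181.8]
foot -x 20 [321.3 181.7]
foot +x -20 [245.2 200.5]
foot +x 20 [318.9 200.3]
top -x -20 [229.7 299.1]
top -x 20 [335.4 299. ]
eye -20 [228.3 340.8]
eye 20 [337.  340.6]
ring bottom -20 [231.9 307.1]
ring bottom 20 [333.2 307. ]
ring top -20 [223.5 386.2]
ring top 20 [342.2 386.1]
```

View pics/w10c.png

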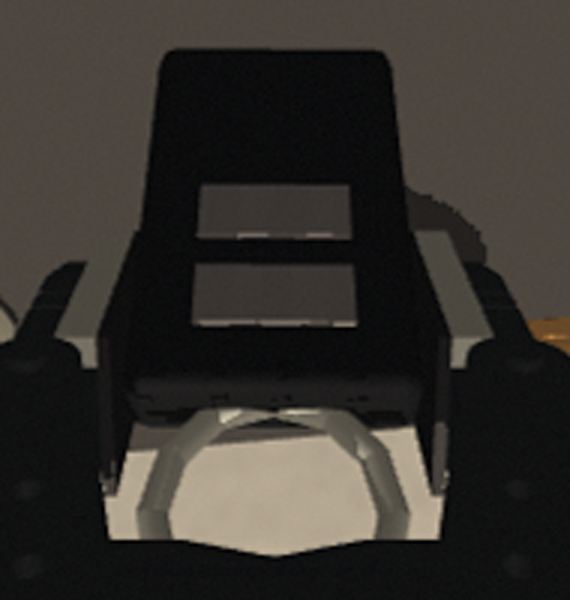

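```bash
cat > tgt.py <<'E'
from h import *
from fk import ik
Rg=np.array([[0.534,-0.819,0.21],[-0.114,0.177,0.978],[-0.838,-0.546,0.001]])
Rg=Ro.from_matrix(Rg).as_matrix()
RT=Ro.from_rotvec([0,0,13.6],degrees=True).as_matrix()@Rg
e=np.array([-55.7,-12.1,.7])
def T(r,z,side=0,e=e):
    c,s=np.cos(np.radians(1.6)),np.sin(np.radians(1.6))
    E=np.array([593,197,0])-r*np.array([c,s,0])+side*np.array([-s,c,0])+[0,0,z]
    return E-RT@e
E
python3 - <<'E'
from tgt import *
np.set_printoptions(precision=1,suppress=True)
for r,z in((130,190),(115,200),(115,156),(78,156),(78,140)): print(r,z,T(r,z),*ik(T(r,z),RT,[30,0,-48,8,-14,24]))
plan(T(115,215),RT)
E
```

```text
130 190 [483.3 193.2 136.7] [ 32.6  -9.1 -53.7  16.1 -16.3  26.8] 1.0247593068766006e-13 8.380675800638251e-15
115 200 [498.3 193.7 146.7] [ 31.3  -8.3 -51.7  17.2 -15.7  25.7] 7.150757497475481e-13 2.5400453245768007e-14
115 156 [498.3 193.7 102.7] [ 31.3  -4.3 -55.4   9.4 -15.7  25.7] 1.6077746776921858e-13 5.342918423787509e-15
78 156 [535.3 194.7 102.7] [ 28.7  -0.6 -52.1   8.4 -14.4  23.3] 1.4210854715202004e-13 1.4254067179292807e-14
78 140 [535.3 194.7  86.7] [ 28.7   1.  -53.2   5.6 -14.4  23.3] 2.2958338407482174e-13 5.837669714245601e-15
d cm [-8.6  9.9 50. ] rot [-11.4  -7.4  -0. ]
```

```bash
python3 - <<'E'
from tgt import *
np.set_printoptions(precision=1,suppress=True)
Rm=Ro.from_rotvec([0,0,6.8],degrees=True).as_matrix()@Rg
for m in([545,-65,180],[510,-65,160]): print(ik(np.array(m),Rm,[0,0,-48,8,0,0]))
plan([545,-65,180],Rm); plan(T(125,205),RT)
E
```

```text
(array([ -7.6, -11.7, -49.9,  18.7,   1.3,  -1.9]), np.float64(5.8348322745833435e-12), np.float64(3.3852636685039004e-12))
(array([ -8.4, -14.7, -55. ,  16.7,   1.7,  -2.6]), np.float64(4.768011776722234e-12), np.float64(1.9894230471924952e-12))
d cm [-4.7  0.6 25.7] rot [-5.7 -3.7 -0.1]
d cm [-8.3 11.3 49.8] rot [-11.4  -7.4  -0. ]
```

Moving first to the midpoint, smoothly.

```bash
python3 -m crank '[{"delta_pos":[-0.5,0,0.6],"rotation":[0,0,0]},{"delta_pos":[-1,0.1,2],"rotation":[-0.4,-0.3,0]},{"delta_pos":[-1.5,0.1,4],"rotation":[-0.9,-0.6,0]},{"delta_pos":[-2,0.2,6.5],"rotation":[-1.4,-0.9,0]},{"delta_pos":[-2.5,0.3,9],"rotation":[-2,-1.3,0]},{"delta_pos":[-3,0.3,12],"rotation":[-2.6,-1.7,0]},{"delta_pos":[-3.5,0.4,15],"rotation":[-3.3,-2.2,0]},{"delta_pos":[-4,0.5,18],"rotation":[-4,-2.6,0]},{"delta_pos":[-4.3,0.5,20.5],"rotation":[-4.6,-3,0]},{"delta_pos":[-4.5,0.6,23],"rotation":[-5.1,-3.3,0]},{"delta_pos":[-4.7,0.6,25],"rotation":[-5.5,-3.6,0]},{"delta_pos":[-4.7,0.6,25.7],"rotation":[-5.7,-3.7,0]}]'; python3 - <<'E'
from tgt import *
plan(T(130,205),RT)
E
```

```text
t: 17.35
position: [544.0, -61.6, 179.5]
ee_rot: [[0.543, -0.835, 0.089], [-0.046, 0.076, 0.996], [-0.838, -0.545, 0.002]]
wrist_force: [-0.4, -0.1, -0.4]
width: 39.5
d cm [-2.14  8.51 24.84] rot [-5.53 -3.5  -0.05]
```

```bash
python3 -m crank '[{"delta_pos":[-0.1,0.5,0.6],"rotation":[0,0,0]},{"delta_pos":[-0.3,1.2,2],"rotation":[-0.4,-0.3,0]},{"delta_pos":[-0.5,2,4],"rotation":[-0.9,-0.6,0]},{"delta_pos":[-0.7,3,6.5],"rotation":[-1.4,-0.9,0]},{"delta_pos":[-0.9,4,9],"rotation":[-2,-1.3,0]},{"delta_pos":[-1.1,5,12],"rotation":[-2.6,-1.7,0]},{"delta_pos":[-1.3,6,15],"rotation":[-3.3,-2.2,0]},{"delta_pos":[-1.5,7,18],"rotation":[-4,-2.6,0]},{"delta_pos":[-1.8,7.7,20.5],"rotation":[-4.6,-3,0]},{"delta_pos":[-2,8.1,22.7],"rotation":[-5.1,-3.3,0]},{"delta_pos":[-2.1,8.5,24.2],"rotation":[-5.5,-3.5,0]},{"delta_pos":[-2.1,8.5,24.8],"rotation":[-5.5,-3.5,0]}]'; python3 -m crank '[{"delta_pos":[0,0,0],"rotation":[0,0,0]},{"delta_pos":[0,0,0],"rotation":[0,0,0]}]';python3 - <<'E'
from tgt import *
from workcell import status,optics
import cv2
plan(T(112,157),RT)
s=status.get_state();P=np.array(s["position"]);R=np.array(s["ee_rot"]);print(P+R@e)
p=optics.snapshot("wrist");cv2.imwrite("pics/w11.png",p["color"][:,:,::-1])
for r in (93,74,20): print(proj(p,T(r,0,0,np.zeros(3))+[0,0,158 if r==93 else 150]))
q=optics.snapshot("side");cv2.imwrite("pics/s11.png",cv2.resize(q["color"][90:230,190:350,::-1],None,fx=4.2,fy=4.2))
print((proj(q,P+R@e)-[190,90])*4.2)
q=optics.snapshot("top");cv2.imwrite("pics/t11.png",cv2.resize(q["color"][160:290,90:230,::-1],None,fx=4.6,fy=4.6))
print((proj(q,P+R@e)-[90,160])*4.6)
E
```

```text
t: 18.35
position: [482.3, 194.1, 150.6]
ee_rot: [[0.544, -0.839, -0.028], [0.016, -0.022, 1.0], [-0.839, -0.544, 0.001]]
wrist_force: [-0.3, -0.1, -1.0]
width: 39.3
t: 18.52
position: [481.7, 193.5, 149.9]
ee_rot: [[0.543, -0.839, -0.028], [0.015, -0.023, 1.0], [-0.84, -0.543, 0.0]]
wrist_force: [-0.9, 0.4, -1.5]
width: 39.9
d cm [ 4.94  0.86 -0.03] rot [ 0.12  0.03 -0.2 ]
[461.58660566 193.59386639 203.21209225]
[281.20511335 283.95001363]
[281.15083755 287.38631976]
[281.06469847 322.76928535]
[195.61490738 217.76267896]
[247.65577787 471.35721228]
```

View pics/w11.png

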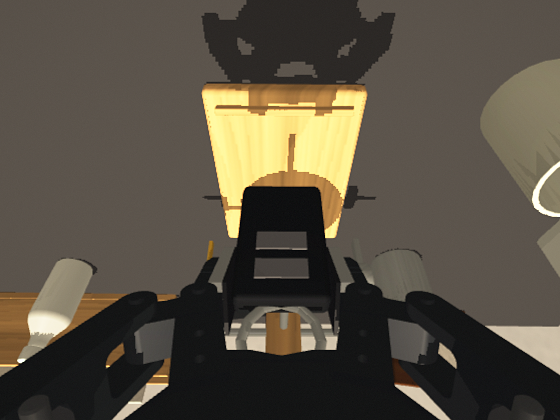

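View pics/s11.png

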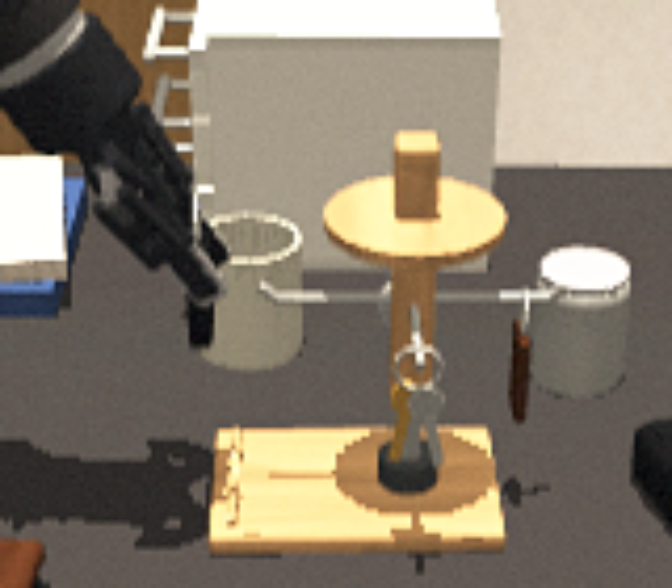

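View pics/t11.png

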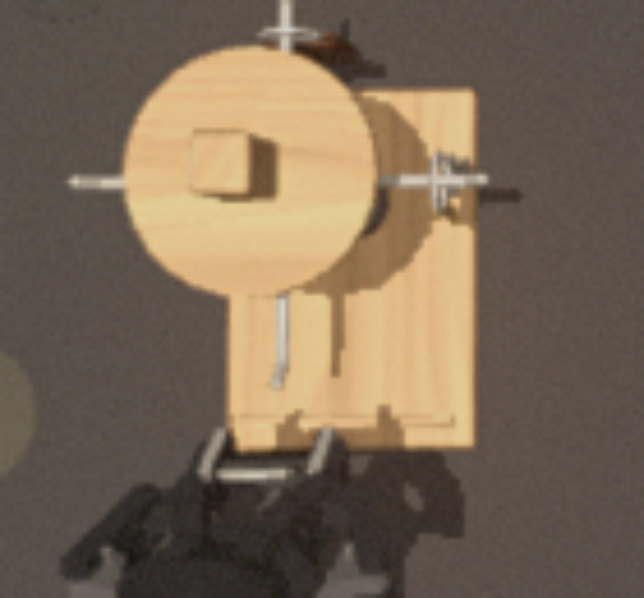

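```bash
python3 - <<'E'
import cv2
a=cv2.imread('pics/w11.png');cv2.imwrite('pics/w11c.png',cv2.resize(a[270:370,210:350],None,fx=5,fy=5,interpolation=2))
from h import *
from workcell import optics
p=optics.snapshot("top")
print(onz(p,90+256/4.6-.4,160+474/4.6-.4,203),onz(p,90+278/4.6-.4,160+382/4.6-.4,158),onz(p,90+282/4.6-.4,160+310/4.6-.4,150))
E
```

```text
[461.25706658 190.81867793 203.        ] [500.38496953 194.37892739 158.        ] [533.42769906 195.68490258 150.        ]
```

View pics/w11c.png

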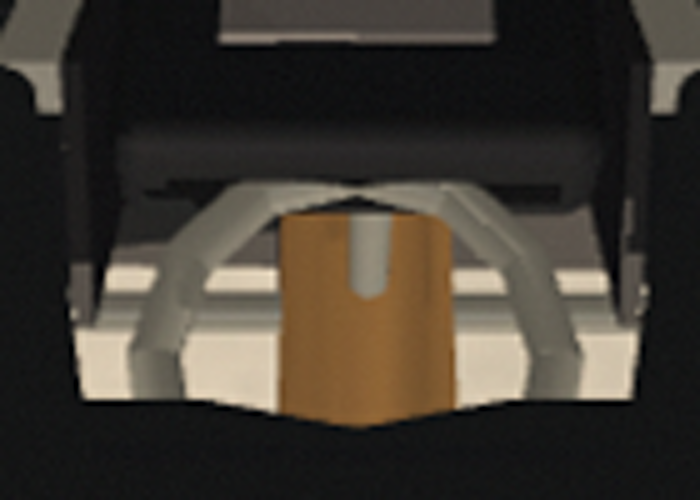

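In the wrist crop the hook tip sits about 3 px right of the loop's centre, and the top view says the same: the loop is about 2-3 mm towards -y. I will correct by +2.5 mm and bring the loop in front of the tip at an eye height of 154 mm.

```bash
sed -i 's/^e=.*/e=np.array([-55.7,-12.1,-1.8])/' tgt.py; python3 - <<'E'
from tgt import *
plan(T(112,154),RT);
E
```

```text
d cm [5.21 1.11 0.28] rot [ 0.02  0.   -0.14]
```

```bash
python3 -m crank '[{"delta_pos":[0.5,0.3,0.1],"rotation":[0,0,0]},{"delta_pos":[1.3,0.6,0.2],"rotation":[0,0,0]},{"delta_pos":[2.2,0.8,0.28],"rotation":[0,0,0]},{"delta_pos":[3.1,0.9,0.28],"rotation":[0,0,0]},{"delta_pos":[4,1,0.28],"rotation":[0,0,0]},{"delta_pos":[4.7,1.1,0.28],"rotation":[0,0,0]},{"delta_pos":[5.2,1.1,0.28],"rotation":[0,0,0]},{"delta_pos":[5.2,1.1,0.28],"rotation":[0,0,0]},{"delta_pos":[5.2,1.1,0.28],"rotation":[0,0,0]}]';python3 - <<'E'
from tgt import *
from workcell import status,optics
import cv2
plan(T(78,154),RT)
s=status.get_state();P=np.array(s["position"]);R=np.array(s["ee_rot"]);print(P+R@e,s["joint_pos"])
p=optics.snapshot("wrist");cv2.imwrite("pics/w12.png",cv2.resize(p["color"][250:370,200:360,::-1],None,fx=5,fy=5))
q=optics.snapshot("side");cv2.imwrite("pics/s12.png",cv2.resize(q["color"][110:210,210:330,::-1],None,fx=6,fy=6,interpolation=2))
print((proj(q,P+R@e)-[210,110])*6)
q=optics.snapshot("top");cv2.imwrite("pics/t12.png",cv2.resize(q["color"][190:270,100:210,::-1],None,fx=7,fy=7,interpolation=2))
print((proj(q,P+R@e)-[100,190])*7)
E
```

```text
t: 19.47
position: [501.2, 195.9, 100.5]
ee_rot: [[0.543, -0.839, -0.025], [0.014, -0.021, 1.0], [-0.839, -0.543, 0.001]]
wrist_force: [0.8, 0.7, -1.4]
width: 39.6
d cm [ 1.83 -2.87  0.04] rot [ 0.01 -0.03 -0.17]
[481.14155984 193.58122607 153.82461212] [ 31.36160643  -3.54200465 -54.98167794   9.25116076 -15.69497325
  25.79056261]
[209.99360071 295.66790394]
[354.54568325 432.33699338]
```

View pics/w12.png

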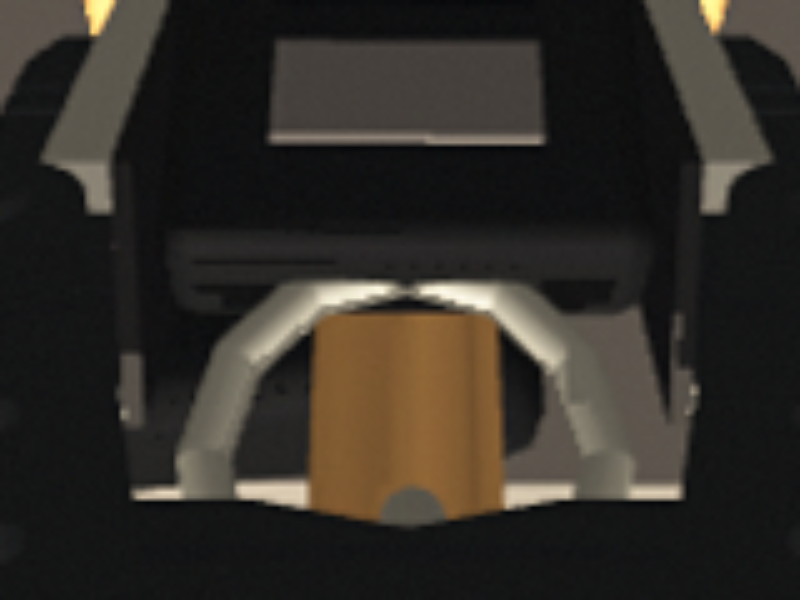

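View pics/s12.png

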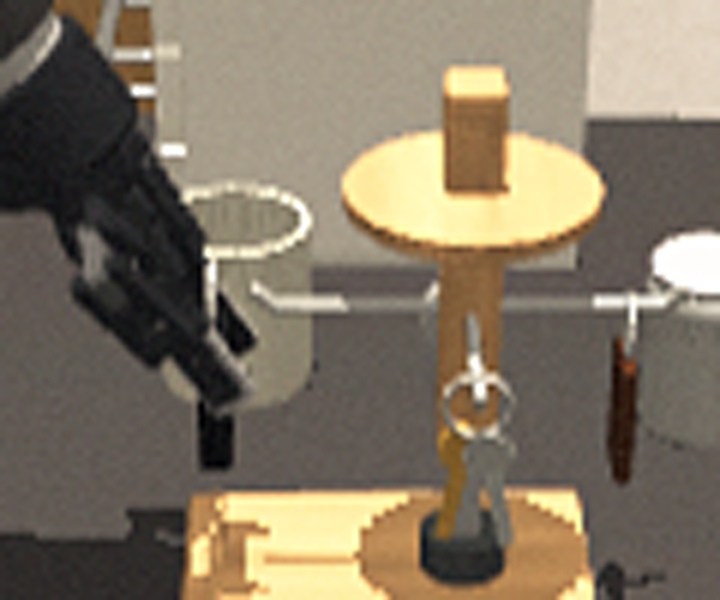

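View pics/t12.png

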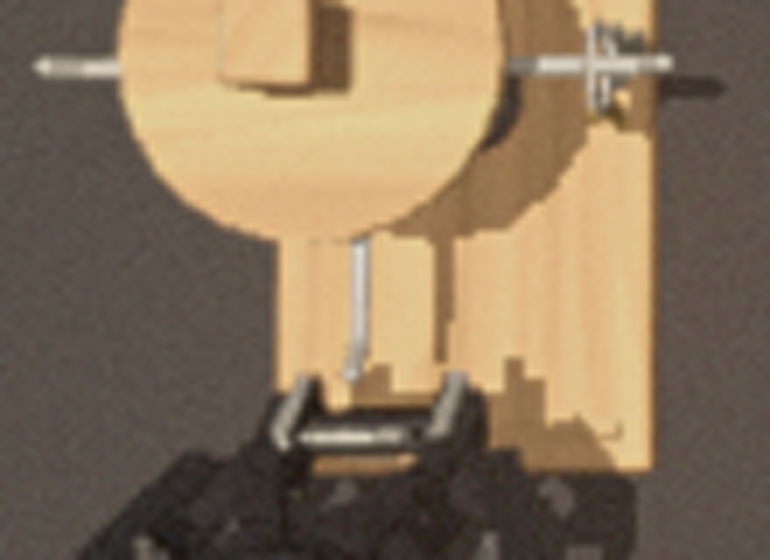

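```bash
python3 - <<'E'
from tgt import *
from workcell import status,optics
s=status.get_state();P=np.array(s["position"]);R=np.array(s["ee_rot"]);E=P+R@e
p=optics.snapshot("wrist")
f=lambda X:np.round((proj(p,X)-[200,250])*5,0)
for dz in (0,3): 
  print(dz,"eye",f(E+[0,0,dz]),"side in",f(E+[0,12.5,dz]),"bottom in",f(E+[0,0,dz-12.5]),"bot out",f(E+[0,0,dz-17]),"45",f(E+[0,8.84,dz-8.84]))
print("tip",f(T(93,158,e=np.zeros(3))), f(T(94.5,158,e=np.zeros(3))),f(T(93,155,e=np.zeros(3))))
E
```

```text
0 eye [377. 469.] side in [547. 470.] bottom in [379. 305.] bot out [379. 252.] 45 [493. 352.]
3 eye [377. 511.] side in [549. 513.] bottom in [378. 343.] bot out [379. 287.] 45 [494. 391.]
tip [378. 593.] [378. 587.] [379. 553.]
```

```bash
python3 - <<'E'
from tgt import *
from workcell import status,optics
import cv2
s=status.get_state();P=np.array(s["position"]);R=np.array(s["ee_rot"]);E=P+R@e+[0,2.,0]
q=optics.snapshot("side");cv2.imwrite("pics/s13.png",cv2.resize(q["color"][130:190,225:285,::-1],None,fx=10,fy=10,interpolation=0))
f=lambda X:np.round((proj(q,X)+.5-[225,130])*10,0)
print("eye",f(E),"top out",f(E+[0,0,17]),"top mid",f(E+[0,0,14.5]),"tip",f(T(93,158,2,e=np.zeros(3))),"bend",f(T(85,150,2,e=np.zeros(3))),"foot",f(E-[0,0,77]))
E
```

```text
eye [206. 290.] top out [204. 231.] top mid [204. 240.] tip [278. 279.] bend [309. 306.] foot [216. 544.]
```

View pics/s13.png

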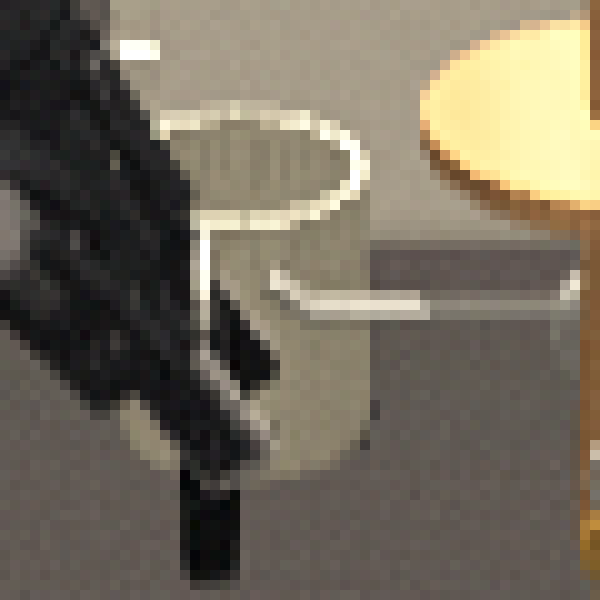

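The tip in the side view, (275,280), matches the prediction. Loop and foot both suggest the eye sits about 2-3 mm higher than planned, so I lower 3 mm and then slide in.

```bash
python3 - <<'E'
from tgt import *
plan(T(112,151),RT);plan(T(95,151),RT);plan(T(78,151),RT)
E
```

```text
d cm [ 0.29  0.22 -0.03] rot [ 0.01  0.03 -0.09]
d cm [ 1.22 -1.21 -0.02] rot [ 0.01  0.03 -0.09]
d cm [ 2.14 -2.63 -0.02] rot [ 0.01  0.03 -0.09]
```

```bash
python3 -m crank '[{"delta_pos":[0.29,0.22,0],"rotation":[0,0,0]},{"delta_pos":[0.29,0.22,0],"rotation":[0,0,0]},{"delta_pos":[0.5,-0.1,0],"rotation":[0,0,0]},{"delta_pos":[0.75,-0.5,0],"rotation":[0,0,0]},{"delta_pos":[1,-0.85,0],"rotation":[0,0,0]},{"delta_pos":[1.22,-1.2,0],"rotation":[0,0,0]},{"delta_pos":[1.22,-1.2,0],"rotation":[0,0,0]},{"delta_pos":[1.22,-1.2,0],"rotation":[0,0,0]}]';python3 - <<'E'
from tgt import *
from workcell import status,optics
import cv2
plan(T(78,151),RT)
p=optics.snapshot("wrist");cv2.imwrite("pics/w14.png",cv2.resize(p["color"][250:370,200:360,::-1],None,fx=5,fy=5))
q=optics.snapshot("side");cv2.imwrite("pics/s14.png",cv2.resize(q["color"][120:190,215:295,::-1],None,fx=8,fy=8,interpolation=2))
q=optics.snapshot("top");cv2.imwrite("pics/t14.png",cv2.resize(q["color"][190:270,100:210,::-1],None,fx=7,fy=7,interpolation=2))
print(status.get_state()["wrist_force"])
E
```

```text
t: 20.38
position: [518.5, 196.9, 97.6]
ee_rot: [[0.544, -0.839, -0.026], [0.015, -0.021, 1.0], [-0.839, -0.544, 0.001]]
wrist_force: [0.4, 0.3, -0.9]
width: 39.2
d cm [ 0.9  -1.41 -0.01] rot [-0.01  0.01 -0.1 ]
[ 0.42029678 -0.71827674 -1.01392448]
```

View pics/w14.png

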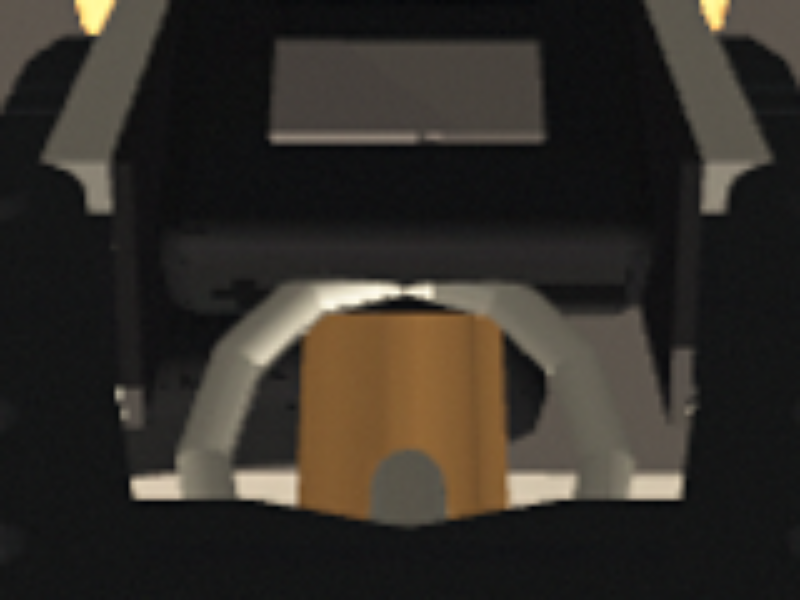

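View pics/s14.png

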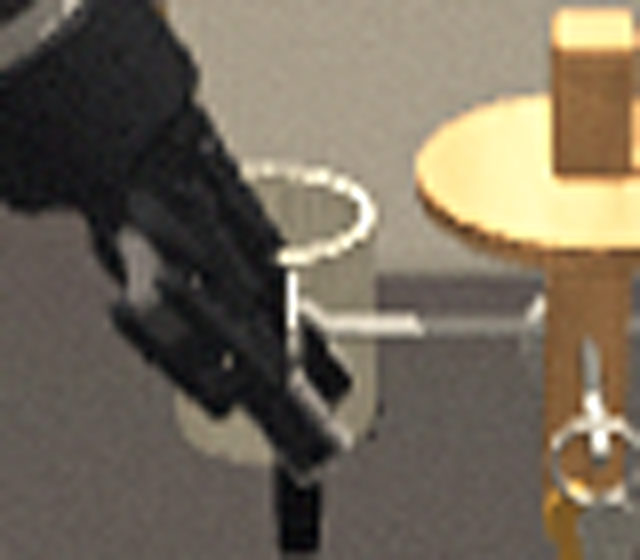

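View pics/t14.png

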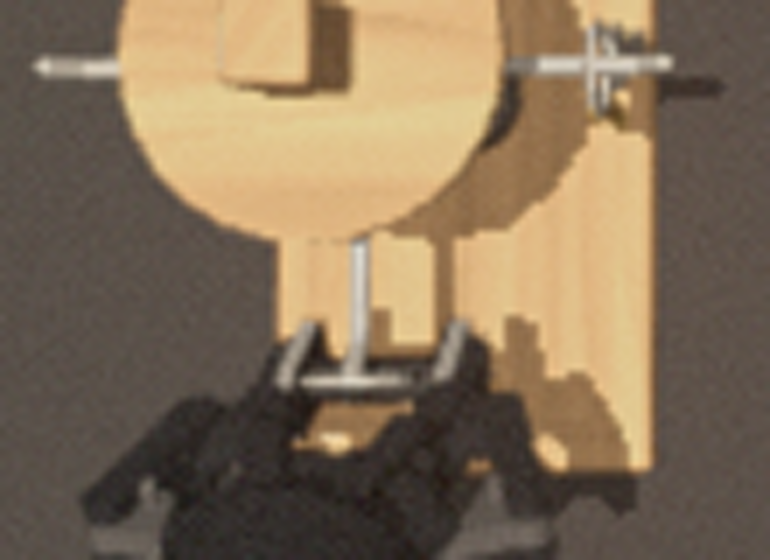

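The loop is now level with the tip, which is centred in it (wrist crop (410,485), loop centre about (405,470)), with no contact force. Continuing inward.

```bash
python3 -m crank '[{"delta_pos":[0.2,-0.3,0],"rotation":[0,0,0]},{"delta_pos":[0.4,-0.6,0],"rotation":[0,0,0]},{"delta_pos":[0.6,-0.95,0],"rotation":[0,0,0]},{"delta_pos":[0.8,-1.25,0],"rotation":[0,0,0]},{"delta_pos":[0.9,-1.4,0],"rotation":[0,0,0]},{"delta_pos":[0.9,-1.4,0],"rotation":[0,0,0]},{"delta_pos":[0.9,-1.4,0],"rotation":[0,0,0]}]';python3 - <<'E'
from tgt import *
from workcell import status,optics
import cv2
plan(T(78,138),RT)
p=optics.snapshot("wrist");cv2.imwrite("pics/w15.png",cv2.resize(p["color"][250:370,200:360,::-1],None,fx=5,fy=5))
q=optics.snapshot("side");cv2.imwrite("pics/s15.png",cv2.resize(q["color"][120:190,215:295,::-1],None,fx=8,fy=8,interpolation=2))
q=optics.snapshot("top");cv2.imwrite("pics/t15.png",cv2.resize(q["color"][190:270,100:210,::-1],None,fx=7,fy=7,interpolation=2))
E
```

```text
t: 21.12
position: [534.6, 197.1, 97.3]
ee_rot: [[0.544, -0.839, -0.026], [0.015, -0.021, 1.0], [-0.839, -0.544, 0.001]]
wrist_force: [0.2, -0.1, -1.1]
width: 39.3
d cm [1.09 0.63 0.01] rot [ 0.01  0.   -0.14]
```

View pics/w15.png

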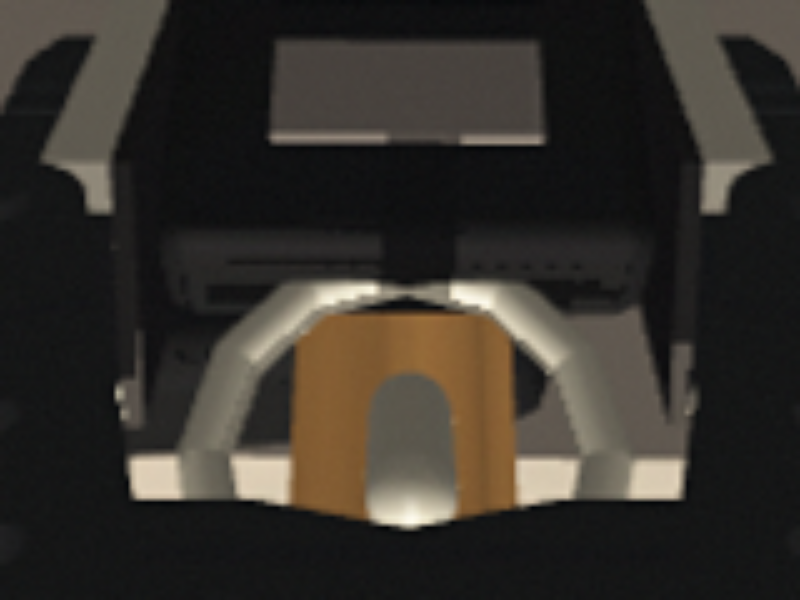

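View pics/s15.png

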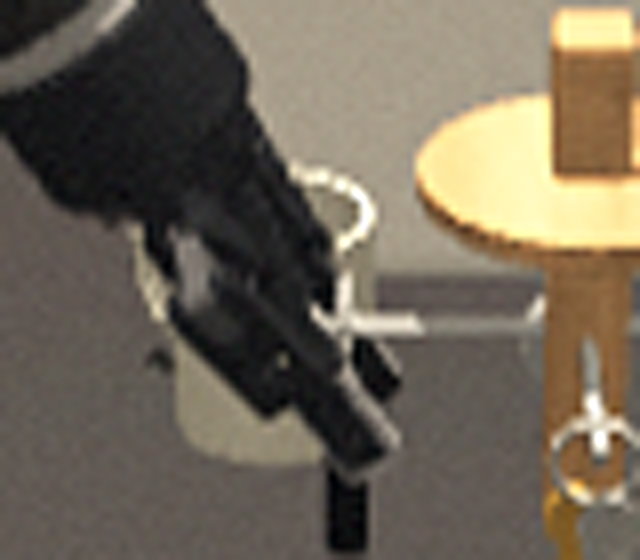

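View pics/t15.png

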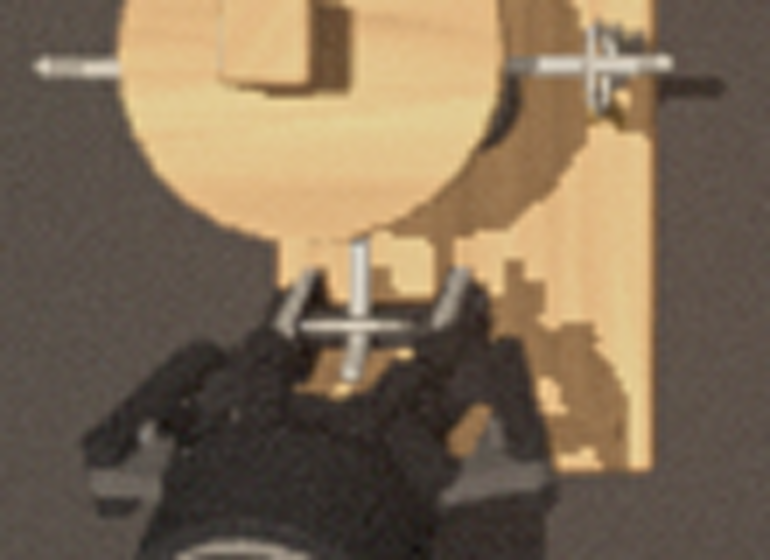

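The loop is threaded on the hook: in the top view the loop at (357,325) crosses the bar and the tip shows at (350,378) behind it. Lowering now.

```bash
python3 -m crank '[{"delta_pos":[0.15,0.1,0],"rotation":[0,0,0]},{"delta_pos":[0.3,0.2,0],"rotation":[0,0,0]},{"delta_pos":[0.45,0.3,0],"rotation":[0,0,0]},{"delta_pos":[0.6,0.38,0],"rotation":[0,0,0]},{"delta_pos":[0.7,0.43,0],"rotation":[0,0,0]},{"delta_pos":[0.75,0.45,0],"rotation":[0,0,0]},{"delta_pos":[0.75,0.45,0],"rotation":[0,0,0]}]';python3 - <<'E'
from tgt import *
from workcell import status,optics
import cv2
plan(T(78,138),RT)
s=status.get_state();print(s["wrist_force"],s["ft_torque"])
p=optics.snapshot("wrist");cv2.imwrite("pics/w16.png",cv2.resize(p["color"][250:370,200:360,::-1],None,fx=5,fy=5))
q=optics.snapshot("side");cv2.imwrite("pics/s16.png",cv2.resize(q["color"][120:190,215:295,::-1],None,fx=8,fy=8,interpolation=2))
E
```

```text
t: 21.85
position: [534.6, 197.1, 88.4]
ee_rot: [[0.543, -0.839, -0.026], [0.015, -0.021, 1.0], [-0.839, -0.544, 0.001]]
wrist_force: [-0.1, -0.7, -1.7]
width: 39.0
d cm [0.34 0.14 0.01] rot [ 0.03  0.01 -0.15]
[-0.08598586 -0.66648941 -1.67270985] [0.03966407 0.65945546 0.02106652]
```

View pics/w16.png

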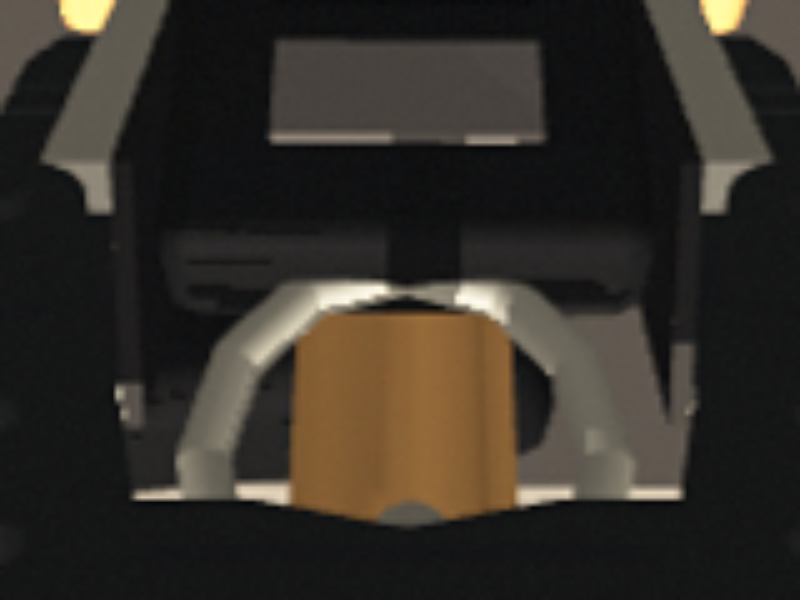

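View pics/s16.png

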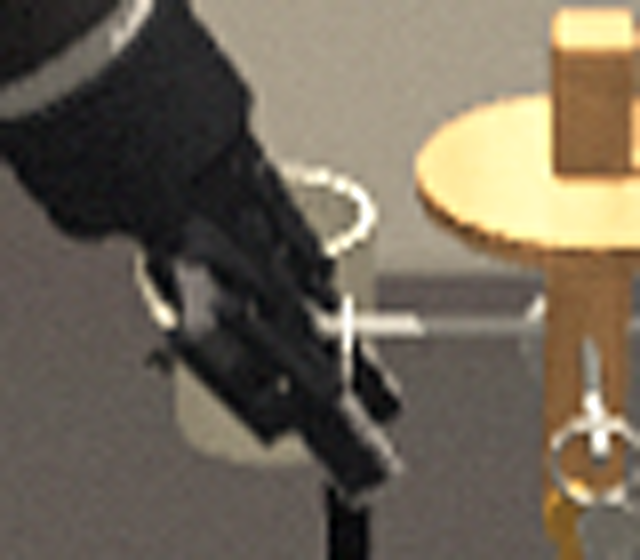

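```bash
python3 -m crank '[{"delta_pos":[0.1,0.06,0],"rotation":[0,0,0]},{"delta_pos":[0.2,0.12,0],"rotation":[0,0,0]},{"delta_pos":[0.3,0.18,0],"rotation":[0,0,0]},{"delta_pos":[0.34,0.2,0],"rotation":[0,0,0]},{"delta_pos":[0.34,0.2,0],"rotation":[0,0,0]}]';python3 - <<'E'
from tgt import *
from workcell import status,optics
import cv2
s=status.get_state();print(s["wrist_force"],s["ft_torque"])
q=optics.snapshot("side");cv2.imwrite("pics/s17.png",cv2.resize(q["color"][120:190,215:295,::-1],None,fx=8,fy=8,interpolation=2))
E
```

```text
t: 22.37
position: [536.3, 197.6, 86.2]
ee_rot: [[0.546, -0.837, -0.026], [0.015, -0.02, 1.0], [-0.837, -0.547, 0.002]]
wrist_force: [-1.5, -0.7, 5.4]
width: 39.4
[-1.49209422 -0.66901816  5.37507587] [-0.10277961  0.11928131 -0.11616978]
```

View pics/s17.png

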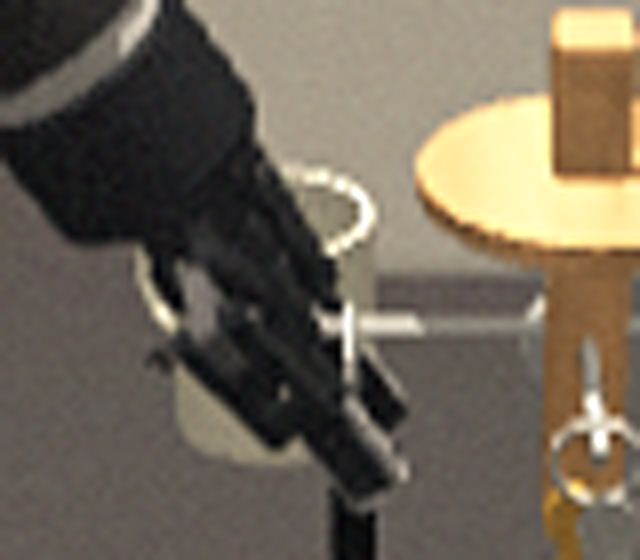

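The upward force of 5.4 N and the loop's top about 8 mm above the bar show it resting on the bar. Releasing.

```bash
python3 -m crank '[{"delta_pos":[-0.05,-0.03,0],"rotation":[0,0,0]},{"delta_pos":[-0.05,-0.03,0],"rotation":[0,0,0]},{"delta_pos":[-0.05,-0.03,0],"rotation":[0,0,0]}]';python3 -m crank '[{"delta_pos":[0,0,0],"rotation":[0,0,0]},{"delta_pos":[0,0,0],"rotation":[0,0,0]},{"delta_pos":[0,0,0],"rotation":[0,0,0]},{"delta_pos":[0,0,0],"rotation":[0,0,0]},{"delta_pos":[0,0,0],"rotation":[0,0,0]},{"delta_pos":[0,0,0],"rotation":[0,0,0]}]' 6 40;python3 - <<'E'
from tgt import *
from workcell import status,optics
import cv2
s=status.get_state();print(s["wrist_force"],s["ft_torque"],s["joint_pos"])
p=optics.snapshot("wrist");cv2.imwrite("pics/w18.png",p["color"][:,:,::-1])
q=optics.snapshot("side");cv2.imwrite("pics/s18.png",cv2.resize(q["color"][120:190,215:295,::-1],None,fx=8,fy=8,interpolation=2))
q=optics.snapshot("top");cv2.imwrite("pics/t18.png",cv2.resize(q["color"][190:270,100:210,::-1],None,fx=7,fy=7,interpolation=2))
E
```

```text
t: 22.67
position: [536.2, 197.6, 86.6]
ee_rot: [[0.546, -0.837, -0.026], [0.015, -0.02, 1.0], [-0.838, -0.546, 0.002]]
wrist_force: [-0.0, -0.1, -0.2]
width: 39.1
t: 23.17
position: [536.2, 197.6, 86.6]
ee_rot: [[0.546, -0.837, -0.026], [0.015, -0.02, 1.0], [-0.838, -0.546, 0.002]]
wrist_force: [-0.1, 0.2, 0.4]
width: 60.1
[-0.12368095  0.18212143  0.44322076] [-3.65731427e-04  4.83486830e-01  2.21618320e-02] [ 28.96277265   1.26060406 -53.0421072    5.60760281 -14.53720015
  23.6006776 ]
```

View pics/w18.png

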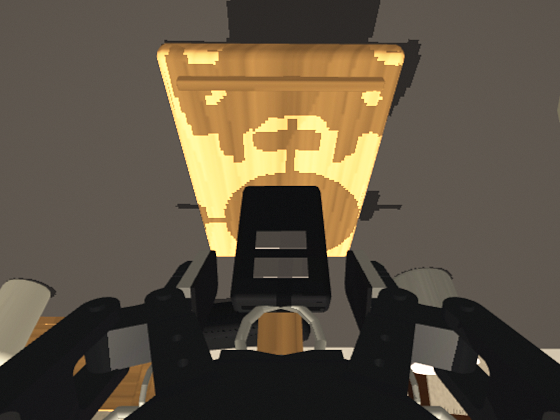

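View pics/s18.png

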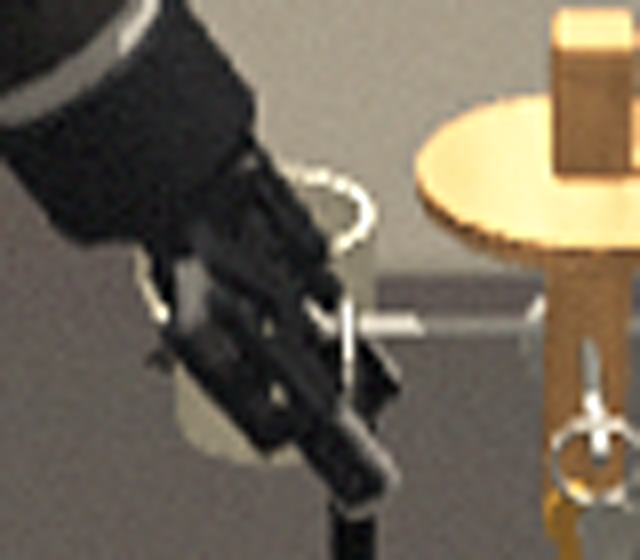

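View pics/t18.png

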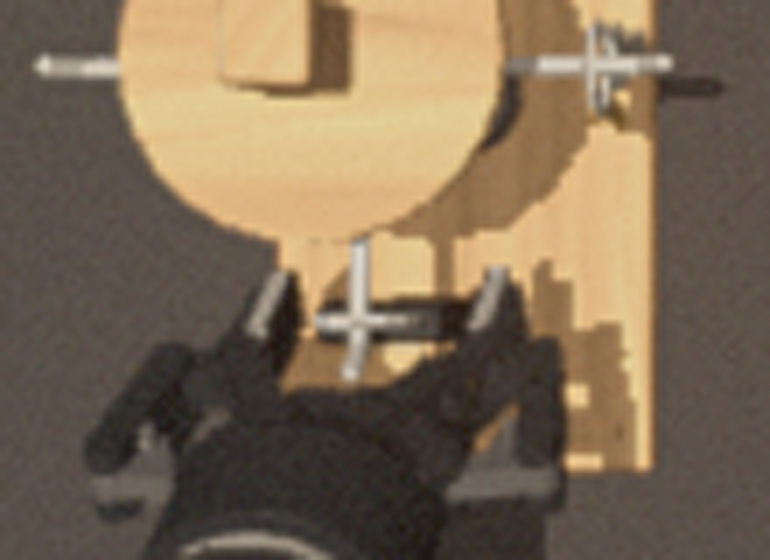

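The key hangs free on the hook. Retreating straight back along the tool.

```bash
python3 - <<'E'
from tgt import *
P=np.array([536.2,197.6,86.6])
for d in(60,120): print(ik(P-d*RT[:,0],RT,[30,0,-48,8,-14,24]))
E
python3 -m crank '[{"delta_pos":[-0.4,0,0],"rotation":[0,0,0]},{"delta_pos":[-1,0,0],"rotation":[0,0,0]},{"delta_pos":[-1.8,0,0],"rotation":[0,0,0]},{"delta_pos":[-2.7,0,0],"rotation":[0,0,0]},{"delta_pos":[-3.6,0,0],"rotation":[0,0,0]},{"delta_pos":[-4.6,0,0],"rotation":[0,0,0]},{"delta_pos":[-5.7,0,0],"rotation":[0,0,0]},{"delta_pos":[-6.8,0,0],"rotation":[0,0,0]},{"delta_pos":[-8,0,0],"rotation":[0,0,0]},{"delta_pos":[-9.2,0,0],"rotation":[0,0,0]},{"delta_pos":[-10,0,0],"rotation":[0,0,0]},{"delta_pos":[-10,0,0],"rotation":[0,0,0]}]'
python3 -m crank '[{"delta_pos":[-1,0,0],"rotation":[0,0,0]},{"delta_pos":[-2,0,0],"rotation":[0,0,0]},{"delta_pos":[-3,0,0],"rotation":[0,0,0]},{"delta_pos":[-3,0,0],"rotation":[0,0,0]},{"delta_pos":[-3,0,0],"rotation":[0,0,0]},{"delta_pos":[-3,0,0],"rotation":[0,0,0]},{"delta_pos":[-3,0,0],"rotation":[0,0,0]},{"delta_pos":[-3,0,0],"rotation":[0,0,0]},{"delta_pos":[-3,0,0],"rotation":[0,0,0]}]'
python3 - <<'E'
from tgt import *
from workcell import status,optics
import cv2
for k in range(2):
  q=optics.snapshot("side");cv2.imwrite(f"pics/s19{k}.png",cv2.resize(q["color"][120:220,215:325,::-1],None,fx=6,fy=6,interpolation=2))
q=optics.snapshot("top");cv2.imwrite("pics/t19.png",cv2.resize(q["color"][190:270,100:210,::-1],None,fx=7,fy=7,interpolation=2))
q=optics.snapshot("top");cv2.imwrite("pics/t19full.png",q["color"][:,:,::-1])
E
```

```text
(array([ 31.32865387,  -6.78322043, -51.9582202 ,  15.33183259,
       -15.7275371 ,  25.71829727]), np.float64(5.604628501896842e-12), np.float64(4.008896070153056e-12))
(array([ 34.06719769, -13.93359535, -49.74386847,  25.40042087,
       -17.06132856,  28.21153416]), np.float64(1.0249800005013273e-11), np.float64(7.390159568454971e-12))
t: 24.32
position: [481.7, 196.6, 172.7]
ee_rot: [[0.548, -0.836, -0.026], [0.017, -0.02, 1.0], [-0.836, -0.549, 0.003]]
wrist_force: [-0.6, 0.0, -0.6]
width: 59.9
t: 25.07
position: [465.2, 195.9, 197.1]
ee_rot: [[0.548, -0.836, -0.026], [0.017, -0.02, 1.0], [-0.836, -0.548, 0.003]]
wrist_force: [-0.0, -0.3, -0.2]
width: 60.2
```

View pics/s191.png

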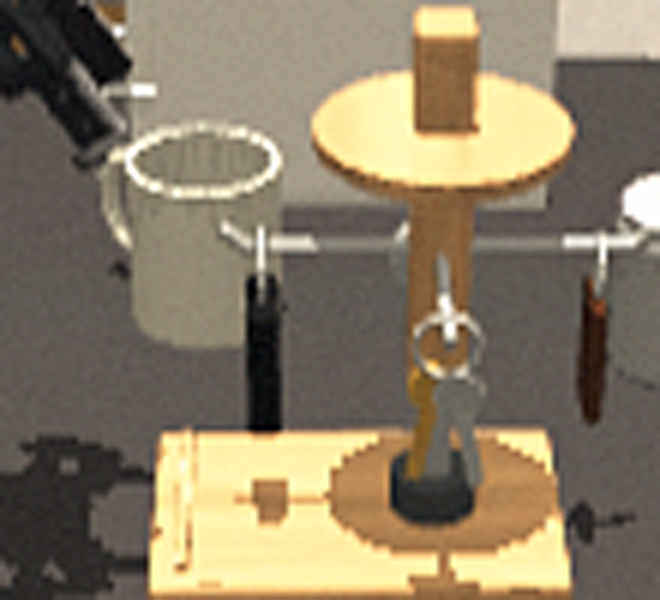

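View pics/t19.png

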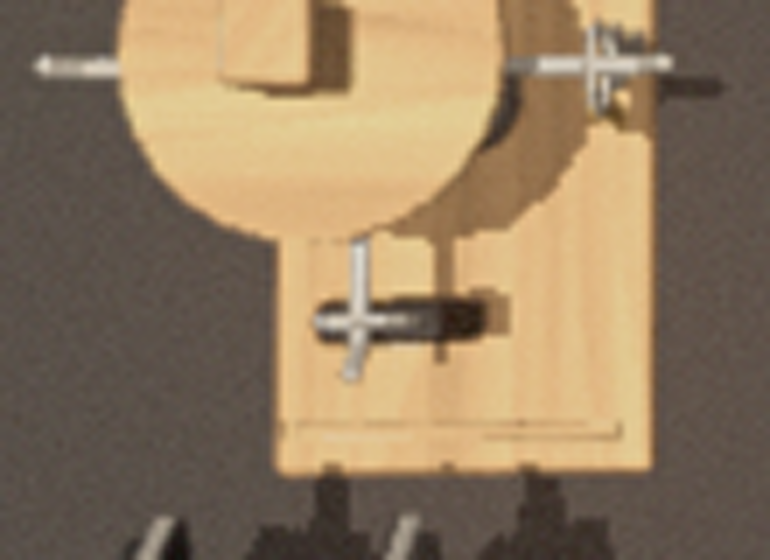

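View pics/t19full.png

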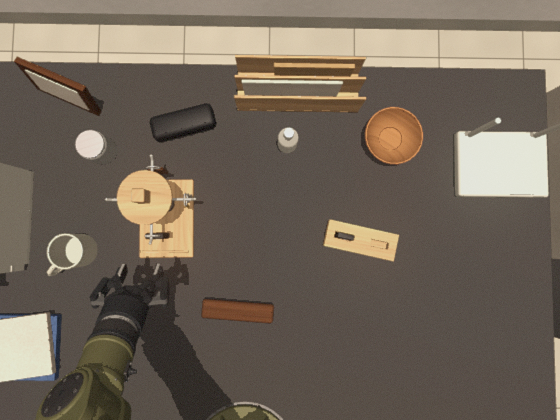

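The key hangs upright, with its loop crossing the bar at top crop (357,322) and the hook facing front; remote and bottle have not moved. I will let it settle and check for swing.

```bash
for i in 1 2; do python3 -m crank '[{"delta_pos":[0,0,0],"rotation":[0,0,0]},{"delta_pos":[0,0,0],"rotation":[0,0,0]},{"delta_pos":[0,0,0],"rotation":[0,0,0]},{"delta_pos":[0,0,0],"rotation":[0,0,0]},{"delta_pos":[0,0,0],"rotation":[0,0,0]},{"delta_pos":[0,0,0],"rotation":[0,0,0]},{"delta_pos":[0,0,0],"rotation":[0,0,0]},{"delta_pos":[0,0,0],"rotation":[0,0,0]},{"delta_pos":[0,0,0],"rotation":[0,0,0]},{"delta_pos":[0,0,0],"rotation":[0,0,0]},{"delta_pos":[0,0,0],"rotation":[0,0,0]},{"delta_pos":[0,0,0],"rotation":[0,0,0]}]' | head -1; done
python3 - <<'E'
from h import *
from workcell import status,optics
f=[]
for k in range(8):
  q=optics.snapshot("side");c=q["color"][150:195,250:268].astype(int);m=c.sum(2)<120
  ys,xs=np.nonzero(m);g=q["color"][180:192,245:275].astype(int).sum(2)<120
  f.append((round(xs.mean(),2),round(ys.mean(),2),m.sum(),round(np.nonzero(g)[1].mean(),2)))
print(f)
q=optics.snapshot("top")
print("loop",onz(q,100+357/7-.4,190+322/7-.4,155),"tip",onz(q,100+350/7-.4,190+378/7-.4,158),"bar",onz(q,100+359/7-.4,190+250/7-.4,150))
E
```

```text
t: 26.27
t: 27.27
[(np.float64(8.38), np.float64(29.49), np.int64(122), np.float64(13.74)), (np.float64(8.36), np.float64(29.58), np.int64(123), np.float64(13.7)), (np.float64(8.4), np.float64(29.44), np.int64(123), np.float64(13.74)), (np.float64(8.38), np.float64(29.49), np.int64(122), np.float64(13.74)), (np.float64(8.38), np.float64(29.53), np.int64(124), np.float64(13.7)), (np.float64(8.39), np.float64(29.55), np.int64(121), np.float64(13.74)), (np.float64(8.38), np.float64(29.53), np.int64(124), np.float64(13.7)), (np.float64(8.38), np.float64(29.53), np.int64(124), np.float64(13.7))]
loop [515.17384212 194.44424227 155.        ] tip [498.36907909 195.22847634 158.        ] bar [536.99138435 195.83611825 150.        ]
```

The key is still, it sits 77 mm out from the axis and about 1 mm off the bar line, and the arm is clear. Handing in.

```bash
python3 -c "
from workcell import env; print(env.sign_off())"
```

```text
the job is handed in; nothing more can be done
None
```

I turned the carousel about 158° by its knob so the empty hook faces the front of the foot. Then I took the car key from its slot and hung it by its loop on that hook, and handed the job in at about 27.7 s; no verdict was reported.

**Last checks:**
- **Hook direction:** within about 2° of front when last measured.
- **Key position:** the loop is about 77 mm from the carousel's axis and about 1 mm off the bar's line. The key is upright in both views, with no visible motion over eight frames.
- **Loop height:** I did not measure this separately after release. It follows from the loop resting on the bar.
- **Surroundings:** the gripper is clear, and the remote and bottle look unmoved in the top view.

**What disagreed or went wrong:**
- **Fingertip offset:** the tips are about 16 mm behind the reported TCP, not 17 mm ahead as stated. My first grip therefore closed on top of the knob, with only about 6 N. I measured the offset from the pictures and corrected for it.
- **Key in the grip:** it sat about 2–3 mm from where I had predicted, so I corrected that before threading the hook.

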